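# Chuck a drinking bottle in the rotary printing fixture

## Robot

A 6-joint arm with a two-finger parallel gripper is mounted at the origin on the work surface. World frame = base frame: x ahead of the robot, y to its left, z up, the work surface at z = 0. Lengths are in m, angles in rad, forces in N, time in s.
With the tool pointing down it reaches from about 0.35 to 0.775 m from the base axis. Payload 7.3 kg.
Tool frame: the origin (TCP) lies between the finger pads; the fingertips stand 19 mm ahead of it and the grasp point (between the pads) is the TCP (arm.tip_reach is the distance from the TCP to the fingertips, in m); z points along the fingers, y is the direction in which the jaws open and shut (so a half turn about z gives the same grasp; the last joint's range is limited). The gripper opens to 92 mm and grips with 3 to 60 N. Pads are 19 mm wide; open, the fingers measure 130 mm over their backs; the gripper's body (75 mm by 190 mm) begins 47 mm behind the grasp point.
Start: joints at [-1.433, 0.342, 1.524, -0, 1.275, -0.146], TCP at [0.147, -0.504, 0.246] pointing down, gripper open.
Joint ranges: [-2.53, 2.53], [-0.77, 2.02], [0.04, 2.7], [-1, 4.14], [0.28, 2.66], [-3.11, 3.11]. Speed limits (rad/s): [2.57, 2.57, 3.14, 3.14, 3.14, 3.14].

## Interface

Orientations are given as a rotation vector (axis times angle).
In Python, from bench import arm gives the robot as it stands.
- The arm moves only by the tool carry_out, never from a script. Its argument "steps" is one flat list of numbers, 6 for each row, row after row: the shift along the tool's x, y, z in units of 0.025 m (1.0 is 0.025 m), then the turn, a rotation vector about the tool's x, y, z in units of 6 degrees (1.0 is 6 degrees). In form: [dx, dy, dz, wx, wy, wz, dx, dy, dz, wx, wy, wz, ...]. A call has 1 to 5 rows; each row shifts and turns the commanded pose from where the row before left it, along the tool's axes as they then stand; what a row does not reach is not made up. A row lasts 1/10 s, in which the tool goes at most 50 mm and 8.59 degrees, less where a joint would pass 70% of its speed; a pose out of reach is approached as far as the arm can. A call with a number of a shift or a turn outside -1 to 1 is refused whole. A call with a gripper value outside its range is refused whole. "fingers" is the opening, from 0 (shut) to 1 (fully open), set as the call begins (left out, the last holds). The fingers move at their own pace and stop on an object; the grip force is fixed at half the most. Time passes only in rows, so rows that do not move let the fingers close. It gives the time, the measured TCP pose, the force and the opening at its end, in the units of the state.
- arm.observe(): the state, without advancing time (a new reading comes with each control period).
- arm.read_camera(name): name is "scene" or "top" or "wrist"; returns the picture (480x640x3 uint8, red, green, blue); there is no depth.
- arm.camera_params(name): a dict with "fx", "fy", "cx", "cy" (pixels), "origin" and "attitude" of the camera in the world. Camera axes: x right, y up, looking along -z (the intrinsics and any distortion apply to the point x, -y, -z); pixel columns grow to the right and rows downward; lengths in m; the calibration is good to about 2 mm. The wrist camera is an equidistant fisheye: a pixel r from the principal point sees the ray r / f radians off the axis. A picture is of the moment at which its call begins: read the wrist's pose just before it. camera_params takes no time and is no camera call; for the wrist camera it gives the pose at the moment of the call.
- arm.close_job(): hands the job in, once; it reports no verdict.
The state is a dict: "clock": time; "joints": joint angles; "qd": joint speeds; "tau": joint torques, N m; "tcp_pos": TCP position; "orientation": TCP orientation; "ft_force": force on the tool from outside, world axes, zero at the start; "torque": the same for the moment, N m; "grip_width": finger opening in m.
Only numpy, scipy, OpenCV 4.12 (cv2) and the standard library are available. Lean on these libraries where they do the work, as an engineer would, in place of code of your own. Each camera call takes 0.05 s, during which the arm holds its last target.

## Task

Set up the white drinking bottle that lies on the idler wheels of the rotary fixture for printing. Slide it along the wheels until its open mouth is fully home against the face of the chuck, then turn the chuck's scroll ring by its tommy bar until all three jaws grip the neck firmly, and bring the tailstock up so that its rubber pad rests against the bottle's base. Leave everything else on the bench, and the bottle's cap on top of the headstock, where it is.

Things in the scene. Friction and masses are not known exactly. Their poses are not given: they have to be found in the camera images.
- rotary: fixed rotary printing fixture, an aluminium bed plate 150 x 630 mm, 20 mm high. Origin: on the table under the spindle axis. y runs along the spindle axis from the chuck end (-y) to the tailstock end (+y), z is up, x points across, away from the robot. The spindle axis is at x = 0, 120 mm above the table. The grey headstock box at the chuck end: 116 mm across, y -294 to -180 mm, top at z = 170 mm
- idlers (a point): centre of the bottle rest, on the spindle axis at fixture y = 10 mm. Three pairs of black idler wheels at fixture y = -40, 10 and 66 mm (24 mm diameter, tops 100 mm above the table, 32 mm either side of the axis) carry the bottle in line with the spindle, so that it can only slide along y
- chuck_face (a point): centre of the steel chuck's front face, on the spindle axis (fixture x 0, y -118, z 120 mm), axes as the fixture's. The chuck is 96 mm in diameter; three jaws stand 26 mm out of this face towards +y. Its knurled scroll ring (104 mm diameter, 21 mm wide) is centred 31 mm behind the face, at fixture y = -149 mm
- scroll_ring (a joint): turn of the scroll ring in rad, 0 to 1.6, starts at 0 to 0.3; grows as the tommy bar goes over the top away from the robot (fixture +x), closing the jaws 8 mm per rad from 28 mm off the axis. They meet the neck (radius 20 mm) at 1.0, then it gets stiffer: about 11 to 20 N near the bar's end, to 1.06 to 1.1, and all three grip firmly; it springs back a little. Turning freely takes 8 N there; it stays where left
- bar_end (a point): centre of the free end of the tommy bar, a plain steel rod 12 mm in diameter fixed radially in the scroll ring; the end is 125 mm from the spindle axis, 73 mm of the rod are free. It turns with the ring in the plane fixture y = -149 mm: at ring angle q the end is at fixture x = 125 sin(q - 0.524) mm and 125 cos(q - 0.524) mm above the spindle axis
- jaw1: steel chuck jaw high on the far side (fixture +x), 60 degrees from upright, 14 mm wide, standing 26 mm out of the chuck face; slides towards the axis as the ring is turned. Its origin moves with it and lies at the centre of the chuck face while the ring is at 0
- jaw2: the same kind of jaw, straight below the axis
- jaw3: the same kind of jaw, high on the robot's side (fixture -x), 60 degrees from upright
- bottle: white metal drinking bottle lying along the fixture's y axis, bare steel neck towards the chuck; 186 mm long: body 66 mm in diameter and 134 mm long, shoulder 20 mm, straight neck 40 mm in diameter and 32 mm long. Origin on its axis, half-way along; its y axis points from mouth to base. About 0.25 kg; slides on the wheels with 1 to 3 N
- bottle_mouth (a point): centre of the bottle's open mouth (the end of the neck), 93 mm from its middle; it starts 33 to 56 mm from the chuck face and is home when it meets the chuck face
- bottle_base (a point): centre of the bottle's flat base, 93 mm from its middle at the tailstock end
- tailstock (a joint): travel of the tailstock along its guide rods towards the chuck, in m, 0 to 0.170; it starts between 0 and 0.025 and meets the base of a bottle that is home at about 0.157. It takes about 3 N to slide and stays where it is left
- tail_pad (a point): centre of the face of the tailstock's round rubber pad (48 mm in diameter), on the spindle axis; it faces the bottle's base
- tail_back (a point): centre of the flat back of the tailstock's grey column at spindle height, 100 mm behind the pad's face; the column is 70 mm wide across the fixture and 50 mm along it, its top 150 mm above the table, with nothing behind it
- cap: the bottle's black screw cap, 45 mm in diameter, 34 mm high, standing on the headstock; origin under its centre
- ink_a: black ink bottle with a paper label, 60 mm in diameter, 137 mm high, standing beside the fixture on the robot's side, towards the tailstock end; origin under its centre
- ink_b: the same kind of ink bottle standing beyond the fixture; origin under its centre
- spare_bottle: a second white drinking bottle, capped, standing upright beyond the fixture, 66 mm in diameter, 188 mm high; origin under its centre
- squeegee: flat plastic squeegee, 100 x 82 x 8 mm, lying on the robot's side of the fixture, at its chuck end; origin under its centre
- tape: roll of tape lying flat, 112 mm in diameter, 48 mm high; origin under its centre
- scraper: ink scraper with a wooden handle, 170 mm long, 15 mm high, lying near the chuck end; origin under the middle of its handle
There are look-alikes about, which are no part of the job. What is shaped like the bottle but blue is not meant.

How it is judged:
On the way, in this order (a step that is already met when the one before it is completed fails the run):
1. the bottle's mouth is home against the chuck face while the jaws are still open (distance between bottle_mouth and chuck_face below 0.004 m and value of joint scroll_ring below 0.9 rad), for 0.2 s.
2. all three jaws grip the neck, the bottle still home (distance between bottle_mouth and chuck_face below 0.004 m and contact force between each of jaw1, jaw2, jaw3 and bottle above 4 N), for 0.2 s.
At the end, for the whole second after the job is handed in: The bottle's mouth is within 4 mm of the centre of the chuck face and the bottle within 0.03 rad of the spindle axis, each of the three jaws presses on it with more than 4 N with the bar let go, the tailstock's pad is within 5 mm of the centre of the bottle's base, and ring and bottle are at rest (all of step 2 and angle between the y axis of bottle and the y axis of rotary, either way round below 0.03 rad and distance between bottle_base and tail_pad below 0.005 m and velocity of joint scroll_ring between -0.02 and 0.02 rad/s and linear speed of bottle below 0.01 m/s); the robot touches nothing.
It fails at once if a thing standing on the bench or the cap on the headstock is moved more than 20 mm (distance of any of cap, ink_a, ink_b, spare_bottle, squeegee, tape, scraper from where it was at the start of the episode above 0.02 m).
It also fails if it takes over 64 s, if anything falls off the work surface, if the arm or the gripper's body presses on something with over 40 N, if the wrist force passes 120 N, or if a joint passes its speed limit or range.

## Working session

There is one attempt and no reset: what is moved stays moved. The work goes in short steps, Python scripts to look and compute and a tool call to move; the robot and the scene stay as the last step left them, time stands still between calls to the robot, and variables do not carry over. Pictures are saved under pics/ and viewed, and the job is handed in when it is done.

Besides the shell and the picture viewer there is one more tool, called after ">>>" as name(argument=value, ...) on one line, values as JSON. carry_out: Moves the arm, as the interface text tells. Its arguments: {"type":"object","properties":{"steps":{"type":"array"},"fingers":{"type":"number"}},"required":["steps"]}

```bash
ls; mkdir -p pics
python3 - <<'E'
from bench import arm
import cv2
print(arm.observe())
for n in ["scene","top","wrist"]:
    p=arm.camera_params(n); print(n,p)
    cv2.imwrite(f"pics/{n}0.png",arm.read_camera(n)[:,:,::-1])
E
```

```text
pics
{'clock': 0.0, 'joints': array([-1.43301156e+00,  3.42726890e-01,  1.52499364e+00, -3.99260903e-05,
        1.27538777e+00, -1.46020157e-01]), 'qd': array([ 0.00016369,  0.00092581, -0.00038337,  0.00159566,  0.00108797,
        0.00038383]), 'tau': array([-3.46255765e-04, -4.31243277e+01, -2.44226432e+01,  7.15763122e-02,
        5.58116147e-02, -1.42140502e-04]), 'tcp_pos': array([ 0.14695472, -0.5036316 ,  0.24505093]), 'orientation': array([-3.10851251e+00, -4.44108854e-01,  5.01572978e-05]), 'ft_force': array([-0.39501417, -0.22301817,  0.37184481]), 'torque': array([ 0.01105281,  0.04262592, -0.0541358 ]), 'grip_width': 0.09199178181694001}
scene {'fx': 532.4494594454841, 'fy': 532.4494594454841, 'cx': 319.78336328567127, 'cy': 240.387976462981, 'origin': array([1.28048362, 0.30267063, 1.4476935 ]), 'attitude': array([0.359393  , 0.55808628, 1.89136187])}
top {'fx': 502.12542619598037, 'fy': 502.12542619598037, 'cx': 318.1229425800256, 'cy': 243.47635796248264, 'origin': array([ 0.42980288, -0.03084447,  1.44123634]), 'attitude': array([ 0.05271261, -0.04651013, -1.5804653 ])}
wrist {'fx': 371.64829954431775, 'fy': 371.64829954431775, 'cx': 315.29752504633666, 'cy': 239.42558947440722, 'origin': array([ 0.21423711, -0.4855651 ,  0.38371747]), 'attitude': array([-0.22463535,  0.16971606, -1.27898023])}
```

View pics/top0.png

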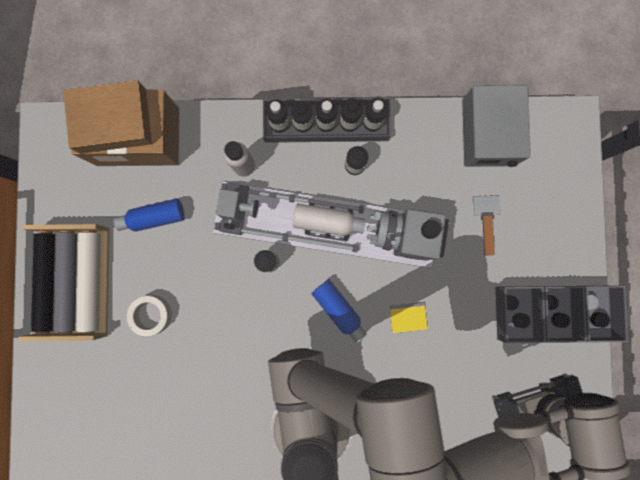

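View pics/scene0.png

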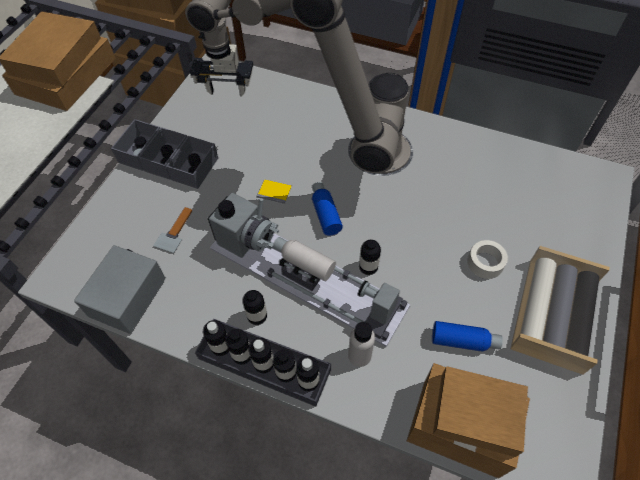

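View pics/wrist0.png

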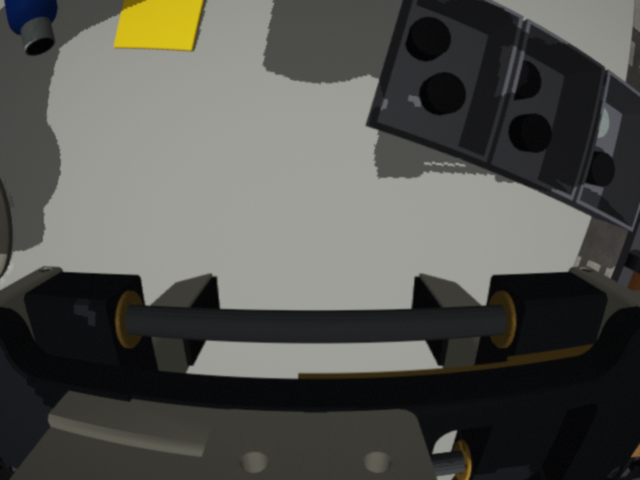

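```bash
cat > h.py <<'E'
import numpy as np, cv2
from scipy.spatial.transform import Rotation as R
from bench import arm
def ray(n,u,v,p=None):
    p=p or arm.camera_params(n)
    a,b=(u-p['cx'])/p['fx'],(v-p['cy'])/p['fy']
    if n=='wrist':
        r=np.hypot(a,b); s=np.sin(r)/max(r,1e-9); d=np.array([a*s,-b*s,-np.cos(r)])
    else: d=np.array([a,-b,-1.])
    return p['origin'],R.from_rotvec(p['attitude']).apply(d)
def onz(n,u,v,z,p=None):
    o,d=ray(n,u,v,p); return o+d*(z-o[2])/d[2]
def proj(n,P,p=None):
    p=p or arm.camera_params(n)
    q=R.from_rotvec(p['attitude']).inv().apply(np.array(P)-p['origin'])
    x,y,z=q[...,0],-q[...,1],-q[...,2]
    if n=='wrist':
        r=np.hypot(x,y); t=np.arctan2(r,z); k=t/np.maximum(r,1e-9)
    else: k=1/z
    return np.stack([p['cx']+p['fx']*k*x,p['cy']+p['fy']*k*y],-1)
E
python3 - <<'E'
from h import *
t=cv2.imread('pics/top0.png'); s=cv2.imread('pics/scene0.png')
cv2.imwrite('pics/tc.png',cv2.resize(t[170:280,205:465],None,fx=3,fy=3,interpolation=cv2.INTER_CUBIC))
cv2.imwrite('pics/sc.png',cv2.resize(s[185:355,200:420],None,fx=3.5,fy=3.5,interpolation=cv2.INTER_CUBIC))
E
```

```text
(no output)
```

View pics/tc.png

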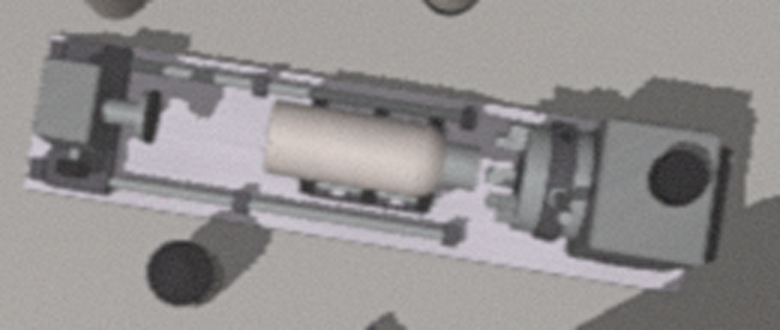

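View pics/sc.png

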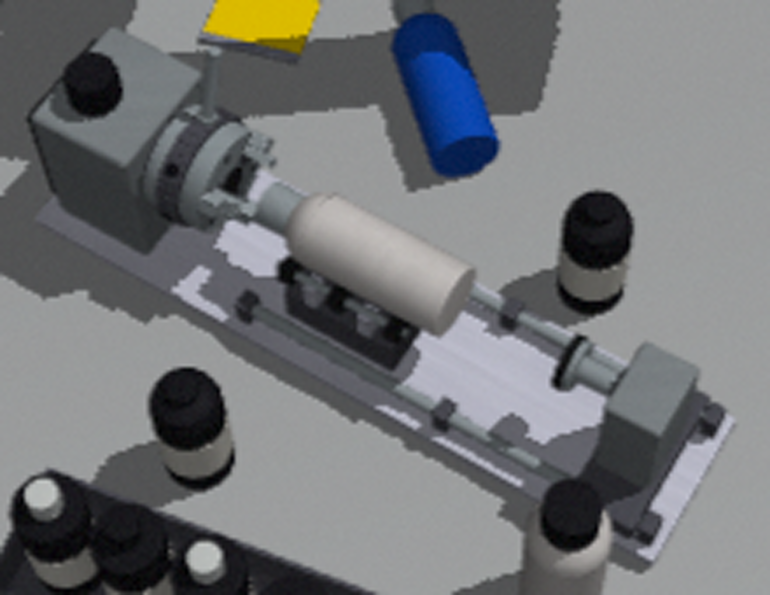

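Run:
```python
from h import *
from scipy.optimize import least_squares
T=lambda c:(c[0]/3+205,c[1]/3+170)
S=lambda c:(c[0]/3.5+200,c[1]/3.5+185)
hs=[((610,119),(58,-180)),((722,131),(58,-294)),((590,257),(-58,-180)),((708,264),(-58,-294))]
W=[];F=[]
for c,f in hs:
    w=onz('top',*T(c),.17); print('hs',c,w[:2]); W.append(w);F.append((f[0]/1e3,f[1]/1e3,.17))
pl=[((25,187),(-75,315)),((663,290),(-75,-315)),((57,35),(75,315))]
for c,f in pl:
    w=onz('top',*T(c),.02); print('pl',c,w[:2]); W.append(w);F.append((f[0]/1e3,f[1]/1e3,.02))
# scene
for c,f,z in [((112,27),(-58,-294),.17),((200,75),(-58,-180),.17),((127,163),(58,-180),.17),((32,120),(58,-294),.17),((650,563),(75,315),.02),((735,420),(-75,315),.02)]:
    w=onz('scene',*S(c),z); print('sc',c,w[:2]); W.append(w);F.append((f[0]/1e3,f[1]/1e3,z))
W=np.array(W)[:,:2];F=np.array(F)[:,:2]
def r(p):
    c,s=np.cos(p[2]),np.sin(p[2]); return (F@np.array([[c,s],[-s,c]])+p[:2]-W).ravel()
for sl in [slice(0,7),slice(7,13),slice(0,13)]:
    q=least_squares(lambda p:r(p).reshape(-1,2)[sl].ravel(),[.6,0,0]).x; print(q,'\n',(r(q).reshape(-1,2)*1e3).round(1).tolist())
# bottle: axis z .12
for n,c in [('top',(270,140)),('top',(483,168)),('top',(150,117)),('top',(680,177))]:
    z=.12 if c[0]!=680 else .204
    w=onz(n,*T(c),z)[:2]; d=w-q[:2]; c_,s_=np.cos(q[2]),np.sin(q[2]); print(c,'fixture',(1e3*np.array([c_*d[0]+s_*d[1],-s_*d[0]+c_*d[1]])).round(1))
```

```text
hs (610, 119) [ 0.59397584 -0.25674153]
hs (722, 131) [ 0.58272741 -0.35140379]
hs (590, 257) [ 0.47701538 -0.23737164]
hs (708, 264) [ 0.47008991 -0.33666931]
pl (25, 187) [0.55443046 0.27185037]
pl (663, 290) [ 0.45079311 -0.32979735]
pl (57, 35) [0.69955421 0.24175522]
sc (112, 27) [ 0.47374497 -0.32637027]
sc (200, 75) [ 0.49211221 -0.23338284]
sc (127, 163) [ 0.5949305 -0.2506481]
sc (32, 120) [ 0.58558741 -0.34415743]
sc (650, 563) [0.70495558 0.25141422]
sc (735, 420) [0.55818381 0.27810115]
[ 0.57307496 -0.05539508 -0.17315455] 
 [[5.2, 14.0], [-3.2, -3.6], [7.9, 14.7], [-4.8, 1.7], [-1.0, -4.0], [-5.9, -23.0], [1.7, 0.2], [-8.5, -8.6], [-7.2, 10.7], [4.3, 8.0], [-6.0, -10.8], [-3.7, -9.4], [-4.7, -10.3]]
[ 0.57719021 -0.05193294 -0.16944734] 
 [[10.0, 17.6], [2.1, -0.1], [12.7, 17.8], [0.4, 4.7], [2.0, -0.6], [-0.6, -20.0], [4.7, 4.2], [-3.3, -5.6], [-2.4, 13.8], [9.1, 11.5], [-0.8, -7.3], [-0.7, -5.5], [-1.8, -6.9]]
[ 0.57496279 -0.05378675 -0.17173536] 
 [[7.4, 15.7], [-0.9, -2.0], [10.0, 16.1], [-2.5, 3.1], [0.5, -2.5], [-3.6, -21.5], [3.1, 2.0], [-6.2, -7.2], [-5.1, 12.2], [6.4, 9.6], [-3.7, -9.2], [-2.3, -7.7], [-3.3, -8.7]]
(270, 140) fixture [-5.2 88.6]
(483, 168) fixture [   0.5 -100.6]
(150, 117) fixture [ -2.  196.6]
(680, 177) fixture [   9.8 -255.6]
```

Run:
```python
from h import *
from scipy.optimize import least_squares
T=lambda c:(c[0]/3+205,c[1]/3+170)
S=lambda c:(c[0]/3.5+200,c[1]/3.5+185)
W=[];F=[];
def add(n,c,f,z,w=(1,1)):
    p=onz(n,*(T(c) if n=='top' else S(c)),z); W.append(p[:2]);F.append((f[0]/1e3,f[1]/1e3));Wt.append(w)
Wt=[]
add('top',(610,119),(58,-180),.17);add('top',(590,257),(-58,-180),.17)
add('scene',(200,75),(-58,-180),.17);add('scene',(127,163),(58,-180),.17)
# plate ends
add('top',(25,187),(-75,0),.02,(1,0));add('top',(620,283),(-75,0),.02,(1,0));add('top',(57,35),(75,0),.02,(1,0))
add('scene',(650,563),(75,0),.02,(1,0));add('scene',(735,420),(-75,0),.02,(1,0))
W=np.array(W);F=np.array(F);Wt=np.array(Wt)
def inv(p,w):
    d=w-p[:2];c,s=np.cos(p[2]),np.sin(p[2]); return np.stack([c*d[...,0]+s*d[...,1],-s*d[...,0]+c*d[...,1]],-1)
def r(p): return ((inv(p,W)-F)*Wt)
q=least_squares(lambda p:r(p).ravel(),[.57,-.07,-.17]).x; print(q,(r(q)*1e3).round(1).tolist(), (1e3*inv(q,W)).round(1).tolist())
for n,c,z in [('top',(270,140),.12),('top',(483,168),.12),('top',(150,117),.12),('top',(680,177),.204),('scene',(568,365),.12),('scene',(212,52),.238),('top',(560,195),.23)]:
    print(c,'fixture',(1e3*inv(q,onz(n,*(T(c) if n=='top' else S(c)),z)[:2])).round(1))
def fw(p,f): c,s=np.cos(p[2]),np.sin(p[2]); f=np.array(f)/1e3; return np.array([p[0]+c*f[0]-s*f[1],p[1]+s*f[0]+c*f[1],f[2]])
for n in['top','scene']:
  im=cv2.imread(f'pics/{n}0.png')
  L=lambda a,b,col:cv2.line(big,*[tuple(int(v) for v in ((proj(n,fw(q,x))-o)*k)) for x in(a,b)],col,1)
  o=np.array([205,170]) if n=='top' else np.array([200,185]); k=3. if n=='top' else 3.5
  big=cv2.imread('pics/tc.png' if n=='top' else 'pics/sc.png')
  L((0,-118,120),(0,220,120),(0,0,255))
  L((-48,-118,120),(48,-118,120),(0,255,0)); L((0,-149,172),(-2,-149,172),(255,0,0))
  for x in(-52,52): L((x,-138.5,120),(x,-159.5,120),(255,0,0))
  for a in (0,.1,.2,.3): L((125*np.sin(a-.524),-149,120+125*np.cos(a-.524)),(52*np.sin(a-.524),-149,120+52*np.cos(a-.524)),(0,255,255))
  for x in(-58,58): L((x,-180,170),(x,-294,170),(255,0,255))
  L((-58,-180,170),(58,-180,170),(255,0,255))
  for x in(-75,75): L((x,-294,20),(x,330,20),(255,255,0))
  cv2.imwrite(f'pics/ov_{n}.png',big)
```

```text
[ 0.57130772 -0.06736633 -0.17457974] [[-2.8, -2.6], [-5.3, -3.8], [8.8, 2.8], [-2.9, 3.6], [-0.5, 0.0], [1.8, -0.0], [-2.4, 0.0], [1.2, 0.0], [2.1, 0.0]] [[55.2, -182.6], [-63.3, -183.8], [-49.2, -177.2], [55.1, -176.4], [-75.5, 331.1], [-73.2, -238.5], [72.6, 326.7], [76.2, 337.1], [-72.9, 337.9]]
(270, 140) fixture [ -4.2 102.6]
(483, 168) fixture [  2.  -86.6]
(150, 117) fixture [ -1.4 210.6]
(680, 177) fixture [  11.7 -241.5]
(568, 365) fixture [  3.1 213.6]
(212, 52) fixture [ -36.6 -147. ]
(560, 195) fixture [ -21.8 -143.1]
```

View pics/ov_top.png

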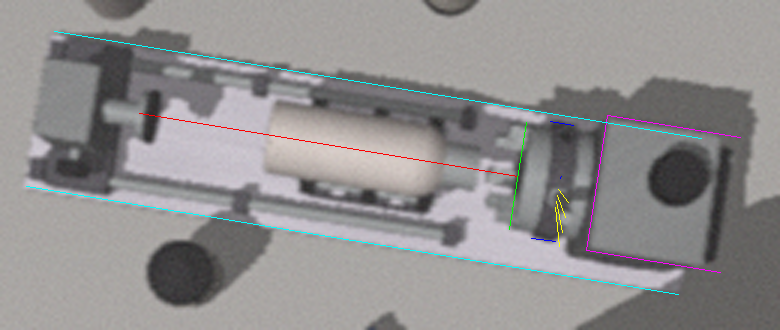

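View pics/ov_scene.png

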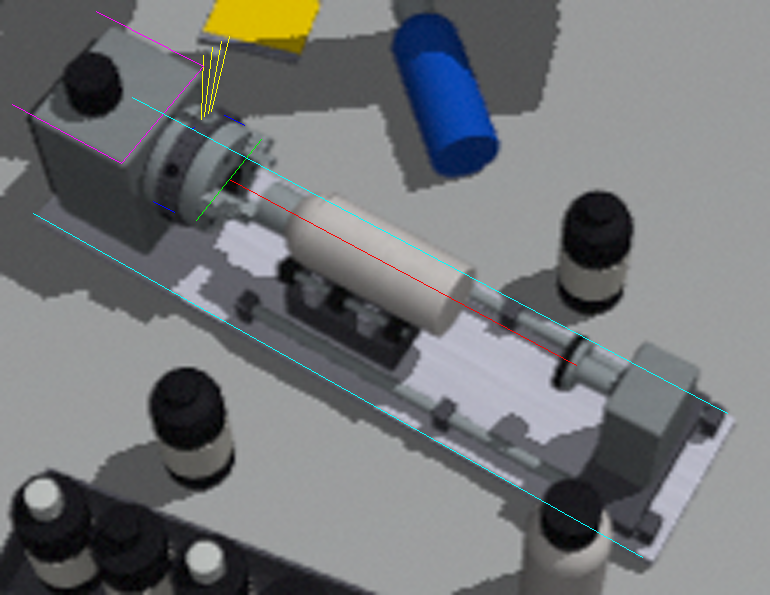

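```bash
cat >> h.py <<'E'
Q=np.array([0.5713,-0.0674,-0.1746])
def fw(f,p=Q):
    c,s=np.cos(p[2]),np.sin(p[2]); f=np.array(f,float)/1e3; return np.array([p[0]+c*f[0]-s*f[1],p[1]+s*f[0]+c*f[1],f[2]])
def inv(w,p=Q):
    d=np.array(w)[:2]-p[:2];c,s=np.cos(p[2]),np.sin(p[2]); return (1e3*np.array([c*d[0]+s*d[1],-s*d[0]+c*d[1],w[2]])).round(1)
def st(f=None):
    s=arm.observe(); Rt=R.from_rotvec(s['orientation'])
    tx=Rt.as_matrix()
    print('t',round(s['clock'],2),'fix',inv(s['tcp_pos']),'yaw',np.arctan2(tx[1,0],tx[0,0]).round(4),'zdir',tx[:,2].round(3),'F',s['ft_force'].round(1),'g',round(s['grip_width'],3))
    if f is not None:
        G=np.array([[np.cos(Q[2]),np.sin(Q[2]),0],[np.sin(Q[2]),-np.cos(Q[2]),0],[0,0,-1]])
        w=(Rt.inv()*R.from_matrix(G)).as_rotvec()
        d=fw(f)-s['tcp_pos']
        print('shift now-axes',(Rt.inv().apply(d)/.025).round(2),'final-axes',(G.T@d/.025).round(2),'turn',(np.degrees(w)/6).round(2))
E
python3 - <<'E'
from h import *
st((0,155,260))
t=cv2.imread('pics/top0.png')
print(inv(onz('top',265,261,.137)), inv(onz('top',410,319,.008)),inv(onz('top',357,155,.137)),inv(onz('top',236,150,.188)))
E
```

```text
t 0.15 fix [-342.1 -503.4  245.2] yaw 0.2838 zdir [-0.     0.001 -1.   ] F [-0.   0.7  0. ] g 0.092
shift now-axes [ 23.92 -17.56  -0.57] final-axes [ 13.68 -26.34  -0.59] turn [-0.01  0.    4.38]
[-132.9  159.1  137. ] [-226.2 -259.4    8. ] [181.5 -32.3 137. ] [131.5 273.7 188. ]
```

The white bottle candidates in the top view are the lying white one on the wheels (322,219), the upright spare (236,155), two blue look-alikes (153,215) and (337,307), and the white roll in the tray (88,282). By description it is (322,219), and the close crops show it on the wheels with its neck towards the chuck.

>>> carry_out(steps=[1, -1, -0.1, 0, 0, 0.88, 1, -1, -0.1, 0, 0, 0.88, 1, -1, -0.1, 0, 0, 0.88, 1, -1, -0.1, 0, 0, 0.88, 1, -1, -0.2, 0, 0, 0.86], fingers=0)

```text
clock: 0.65
tcp_pos: [0.2585, -0.3668, 0.2605]
orientation: [-3.128, 0.281, 0.001]
ft_force: [0.5, 0.8, 0.1]
grip_width: 0.0564
```

```bash
python3 -c "
from h import *
st((0,155,260))"
```

```text
t 0.65 fix [-256.1 -349.2  260.5] yaw -0.1793 zdir [-0.     0.001 -1.   ] F [0.5 0.8 0.1] g 0.056
shift now-axes [ 10.15 -20.22   0.03] final-axes [ 1.024e+01 -2.017e+01  2.000e-02] turn [-0.01  0.01 -0.04]
```

>>> carry_out(steps=[0.5, -1, 0, 0, 0, 0, 0.5, -1, 0, 0, 0, 0, 0.5, -1, 0, 0, 0, 0, 0.5, -1, 0, 0, 0, 0, 0.5, -1, 0, 0, 0, 0])

```text
clock: 1.15
tcp_pos: [0.3418, -0.255, 0.2606]
orientation: [-3.129, 0.275, 0.0]
ft_force: [-0.2, -0.0, 0.2]
grip_width: 0.0162
```

>>> carry_out(steps=[0.5, -1, 0, 0, 0, 0, 0.5, -1, 0, 0, 0, 0, 0.5, -1, 0, 0, 0, 0, 0.5, -1, 0, 0, 0, 0, 0.5, -1, 0, 0, 0, 0])

```text
clock: 1.65
tcp_pos: [0.4251, -0.1428, 0.2606]
orientation: [-3.13, 0.274, 0.0]
ft_force: [1.7, 0.2, 0.3]
grip_width: 0.0
```

>>> carry_out(steps=[0.5, -1, 0, 0, 0, 0, 0.5, -1, 0, 0, 0, 0, 0.5, -1, 0, 0, 0, 0, 0.5, -1, 0, 0, 0, 0, 0.5, -1, 0, 0, 0, 0])

```text
clock: 2.15
tcp_pos: [0.5083, -0.0306, 0.2605]
orientation: [3.13, -0.274, -0.001]
ft_force: [1.0, -0.2, -0.6]
grip_width: 0.0004
```

Run:
```python
from h import *
st((0,155,260))
cv2.imwrite('pics/w1.png',arm.read_camera('wrist')[:,:,::-1])
cv2.imwrite('pics/s1.png',arm.read_camera('scene')[:,:,::-1])
st((0,155,260))
```

```text
t 2.15 fix [-68.4  25.3 260.5] yaw -0.1748 zdir [-0.001 -0.    -1.   ] F [ 1.  -0.2 -0.6] g 0.0
shift now-axes [ 2.73 -5.19  0.02] final-axes [ 2.74 -5.19  0.02] turn [ 0.    0.01 -0.  ]
t 2.25 fix [-67.9  26.6 260.2] yaw -0.1718 zdir [-0.     0.001 -1.   ] F [ 0.4 -0.6  0.5] g 0.0
shift now-axes [ 2.73 -5.13  0.01] final-axes [ 2.71 -5.14  0.01] turn [-0.01  0.    0.03]
```

View pics/w1.png

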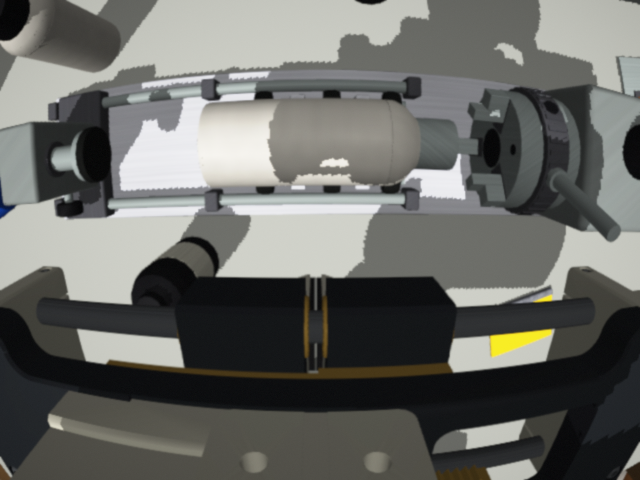

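View pics/s1.png

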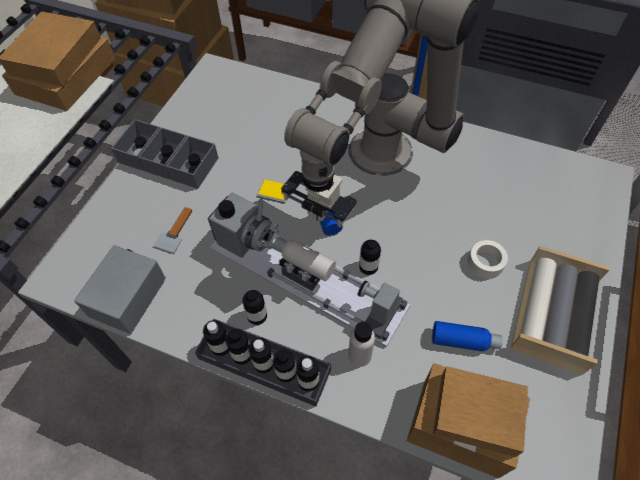

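Run:
```python
from h import *
p=arm.camera_params('wrist'); print(p['origin'],inv(p['origin']))
for nm,u,v,z in [('base',203,143,.12),('mouth',457,143,.12),('body top edge far',235,99,.12),('near',235,186,.12),('far r',380,100,.12),('near r',380,184,.12),('pad',110,155,.12),('face hole',512,150,.12),('bartip',614,236,.24),('wheel far1',266,190,.09),('w2',331,190,.09),('w3',391,188,.09),('rod far l',110,102,.05)]:
    print(nm,inv(onz('wrist',u,v,z,p)))
# bar tip two views
i=cv2.imread('pics/w1.png'); cv2.imwrite('pics/w1c.png',cv2.resize(i[60:260,430:640],None,fx=3,fy=3,interpolation=cv2.INTER_CUBIC))
```

```text
[ 0.57806541 -0.04258205  0.39879527] [  2.4  25.6 398.8]
base [  3.5 111.4 120. ]
mouth [  5.4 -84.7 120. ]
body top edge far [ 36.1  85.8 120. ]
near [-30.5  86.9 120. ]
far r [ 35.  -22.5 120. ]
near r [-28.9 -23.6 120. ]
pad [ -0.8 195.4 120. ]
face hole [   3.6 -135.4  120. ]
bartip [ -37.9 -144.6  240. ]
wheel far1 [-37.8  66.9  90. ]
w2 [-37.9  12.4  90. ]
w3 [-35.4 -38.6  90. ]
rod far l [ 53.9 236.3  50. ]
```

View pics/w1c.png

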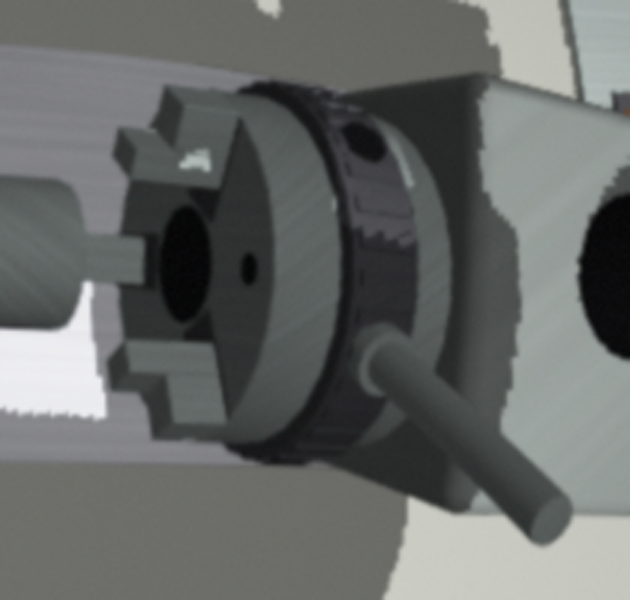

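>>> carry_out(steps=[0.55, -1, 0, 0, 0, 0, 0.55, -1, 0, 0, 0, 0, 0.55, -1, 0, 0, 0, 0, 0.55, -1, 0.5, 0, 0, 0, 0.6, -1, 1, 0, 0, 0])

```text
clock: 2.75
tcp_pos: [0.6, 0.0794, 0.2245]
orientation: [3.129, -0.275, 0.006]
ft_force: [1.2, 0.3, -1.0]
grip_width: 0.0003
```

>>> carry_out(steps=[0, 0, 1, 0, 0, 0, 0, 0, 1, 0, 0, 0, 0, 0, 1, 0, 0, 0, 0, 0, 0.9, 0, 0, 0, 0, 0, 0, 0, 0, 0])

```text
clock: 3.25
tcp_pos: [0.5962, 0.0785, 0.1223]
orientation: [3.129, -0.275, -0.011]
ft_force: [-0.7, -0.7, -0.6]
grip_width: 0.0005
```

Run:
```python
from h import *
st((2,70+19,124))
cv2.imwrite('pics/w2.png',arm.read_camera('wrist')[:,:,::-1])
```

```text
t 3.25 fix [ -0.8 148.  122.3] yaw -0.1753 zdir [-0.007 -0.    -1.   ] F [-0.7 -0.7 -0.6] g 0.001
shift now-axes [ 0.11  2.36 -0.06] final-axes [ 0.11  2.36 -0.07] turn [ 0.02  0.07 -0.01]
```

View pics/w2.png

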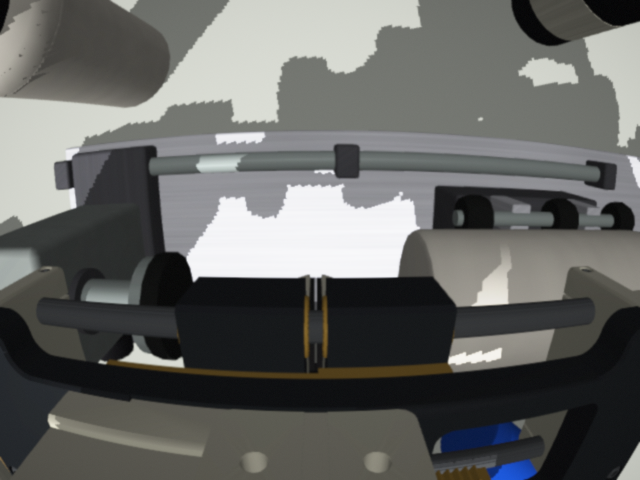

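>>> carry_out(steps=[0.1, 0.4, 0, 0, 0, 0, 0, 0.4, 0, 0, 0, 0, 0, 0.3, 0, 0, 0, 0, 0, 0.3, 0, 0, 0, 0, 0, 0.3, 0, 0, 0, 0])

```text
clock: 3.8
tcp_pos: [0.5942, 0.0366, 0.1268]
orientation: [-3.129, 0.275, -0.004]
ft_force: [1.0, 5.2, 3.7]
grip_width: 0.0004
```

>>> carry_out(steps=[0, 0.2, 0, 0, 0, 0, 0, 0.1, 0, 0, 0, 0, 0, 0.1, 0, 0, 0, 0, 0, 0.1, 0, 0, 0, 0, 0, 0.1, 0, 0, 0, 0])

```text
clock: 4.3
tcp_pos: [0.5911, 0.0223, 0.1257]
orientation: [-3.129, 0.274, -0.0]
ft_force: [1.5, 5.0, 5.1]
grip_width: 0.0004
```

Run:
```python
from h import *
st((2,70+19,124))
cv2.imwrite('pics/w3.png',arm.read_camera('wrist')[:,:,::-1])
cv2.imwrite('pics/t3.png',cv2.resize(arm.read_camera('top')[170:280,205:465,::-1],None,fx=3,fy=3,interpolation=cv2.INTER_CUBIC))
```

```text
t 4.3 fix [  3.9  91.8 125.7] yaw -0.1745 zdir [ 0.  0. -1.] F [1.5 5.  5.1] g 0.0
shift now-axes [-0.08  0.11  0.07] final-axes [-0.08  0.11  0.07] turn [-0. -0.  0.]
```

View pics/w3.png

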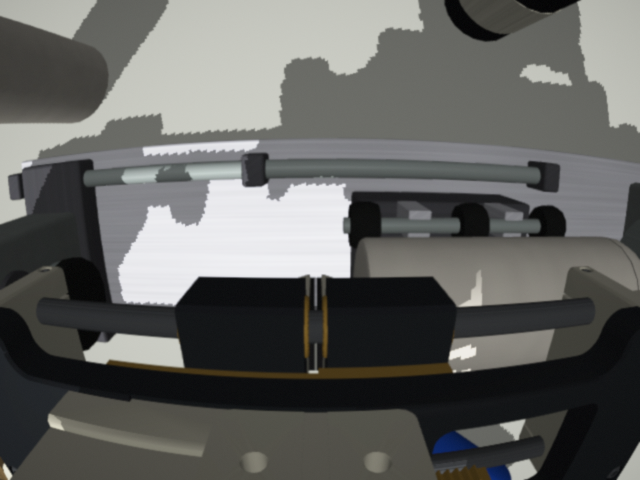

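View pics/t3.png

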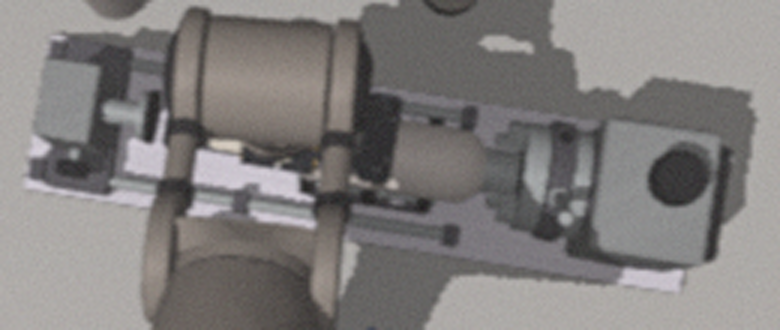

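>>> carry_out(steps=[0, 0.1, 0, 0, 0, 0, 0, 0.1, 0, 0, 0, 0, 0, 0, 0, 0, 0, 0])

```text
clock: 4.7
tcp_pos: [0.5904, 0.0196, 0.1256]
orientation: [-3.126, 0.274, -0.001]
ft_force: [3.0, 13.9, 1.4]
grip_width: 0.0005
```

```bash
python3 -c "
from h import *
st()"
```

```text
t 4.7 fix [  3.7  89.  125.6] yaw -0.1747 zdir [ 0.001  0.004 -1.   ] F [ 3.  13.9  1.4] g 0.0
```

>>> carry_out(steps=[0, 0.1, 0, 0, 0, 0, 0, 0, 0, 0, 0, 0, 0, 0, 0, 0, 0, 0])

```text
clock: 5.0
tcp_pos: [0.5904, 0.0195, 0.1258]
orientation: [-3.123, 0.272, -0.002]
ft_force: [5.2, 23.7, 2.5]
grip_width: 0.0005
```

Run:
```python
from h import *
st()
cv2.imwrite('pics/t4.png',cv2.resize(arm.read_camera('top')[190:270,325:465,::-1],None,fx=5,fy=5,interpolation=cv2.INTER_CUBIC))
```

```text
t 5.0 fix [  3.7  88.9 125.8] yaw -0.1739 zdir [ 0.002  0.007 -1.   ] F [ 5.2 23.7  2.5] g 0.0
```

View pics/t4.png

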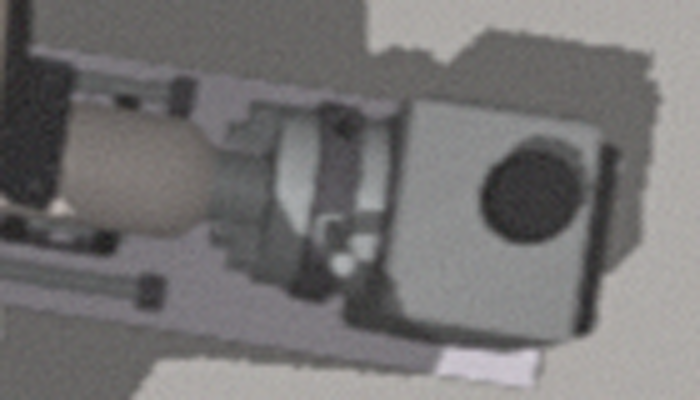

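>>> carry_out(steps=[0, -0.6, 0, 0, 0, 0, 0, -0.6, -0.3, 0, 0, 0, 0, 0, -1, 0, 0, 0, 0, 0, -1, 0, 0, 0, 0, 0, -1, 0, 0, 0])

```text
clock: 5.55
tcp_pos: [0.5946, 0.0442, 0.2091]
orientation: [3.128, -0.274, -0.002]
ft_force: [0.9, -0.7, -0.5]
grip_width: -0.0
```

>>> carry_out(steps=[0, 0, -1, 0, 0, 0, 0, 0, -1, 0, 0, 0, 0, 0, -1, 0, 0, 0, -0.5, 1, -0.6, 0, 0, 0, -0.5, 1, 0, 0, 0, 0])

```text
clock: 6.05
tcp_pos: [0.562, -0.001, 0.3007]
orientation: [3.128, -0.273, 0.006]
ft_force: [0.5, 0.2, 0.5]
grip_width: 0.0005
```

Run:
```python
from h import *
st((-92,-149,300))
p=arm.camera_params('wrist')
cv2.imwrite('pics/w5.png',arm.read_camera('wrist')[:,:,::-1])
```

```text
t 6.05 fix [-20.7  63.8 300.7] yaw -0.1738 zdir [ 0.004 -0.002 -1.   ] F [0.5 0.2 0.5] g 0.0
shift now-axes [-2.86  8.51  0.03] final-axes [-2.85  8.51  0.03] turn [ 0.01 -0.04  0.01]
```

View pics/w5.png

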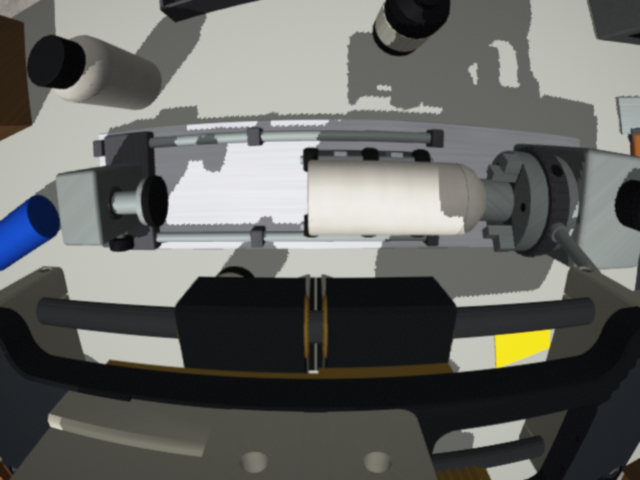

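>>> carry_out(steps=[-0.4, 1, 0, 0, 0, 0, -0.4, 1, 0, 0, 0, 0, -0.4, 1, 0, 0, 0, 0, -0.4, 1, 0, 0, 0, 0, -0.4, 1, 0, 0, 0, 0])

```text
clock: 6.6
tcp_pos: [0.4897, -0.1159, 0.2982]
orientation: [3.129, -0.275, -0.002]
ft_force: [-0.2, -0.2, -0.3]
grip_width: 0.0007
```

>>> carry_out(steps=[-0.4, 1, 0, 0, 0, 0, -0.4, 1, 0, 0, 0, 0, 0, 1, 0, 0, 0, 0, 0, 0.5, 0, 0, 0, 0, 0, 0, 0, 0, 0, 0])

```text
clock: 7.1
tcp_pos: [0.4555, -0.1988, 0.2981]
orientation: [3.129, -0.278, -0.001]
ft_force: [-0.6, 0.3, 0.3]
grip_width: 0.0003
```

Run:
```python
from h import *
st((-92,-149,224))
cv2.imwrite('pics/w6.png',arm.read_camera('wrist')[:,:,::-1])
```

```text
t 7.1 fix [ -91.2 -149.5  298.1] yaw -0.1773 zdir [-0.001 -0.    -1.   ] F [-0.6  0.3  0.3] g 0.0
shift now-axes [-0.03 -0.02  2.96] final-axes [-0.03 -0.02  2.96] turn [ 0.    0.01 -0.03]
```

View pics/w6.png

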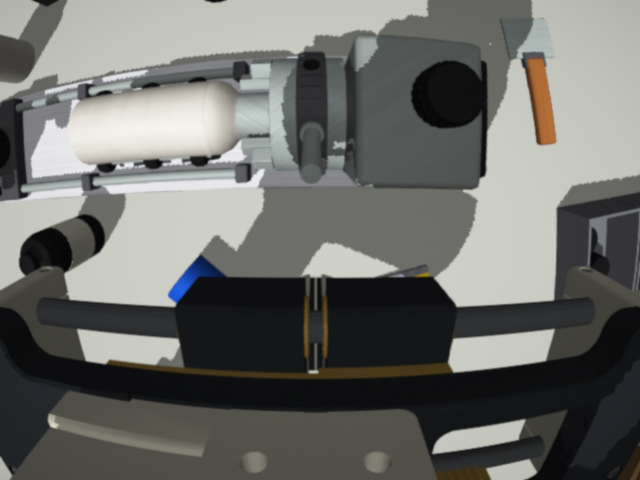

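>>> carry_out(steps=[0, 0, 1, 0, 0, 0, 0, 0, 1, 0, 0, 0, 0, 0, 1, 0, 0, 0, 0.5, 0, 0, 0, 0, 0, 0.5, 0, 0, 0, 0, 0])

```text
clock: 7.65
tcp_pos: [0.4806, -0.2004, 0.2224]
orientation: [-3.129, 0.272, 0.003]
ft_force: [-0.3, -0.1, 0.5]
grip_width: 0.0003
```

>>> carry_out(steps=[0.4, 0, 0, 0, 0, 0, 0.4, 0, 0, 0, 0, 0, 0.4, 0, 0, 0, 0, 0, 0.4, 0, 0, 0, 0, 0, 0.4, 0, 0, 0, 0, 0])

```text
clock: 8.15
tcp_pos: [0.5289, -0.2095, 0.2239]
orientation: [-3.129, 0.273, 0.005]
ft_force: [-7.7, 2.5, 7.4]
grip_width: 0.0007
```

Run:
```python
from h import *
st()
cv2.imwrite('pics/w7.png',arm.read_camera('wrist')[:,:,::-1])
cv2.imwrite('pics/s7.png',cv2.resize(arm.read_camera('scene')[170:290,180:340,::-1],None,fx=4.5,fy=4.5,interpolation=cv2.INTER_CUBIC))
```

```text
t 8.15 fix [ -17.1 -147.3  223.9] yaw -0.1741 zdir [-0.003  0.001 -1.   ] F [-7.7  2.5  7.4] g 0.001
```

View pics/w7.png

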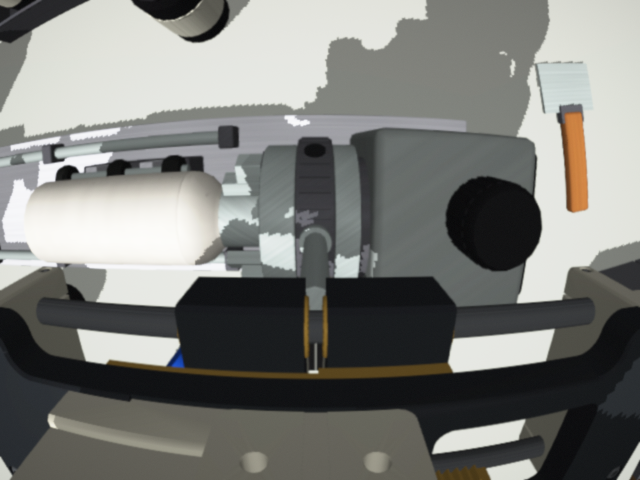

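View pics/s7.png

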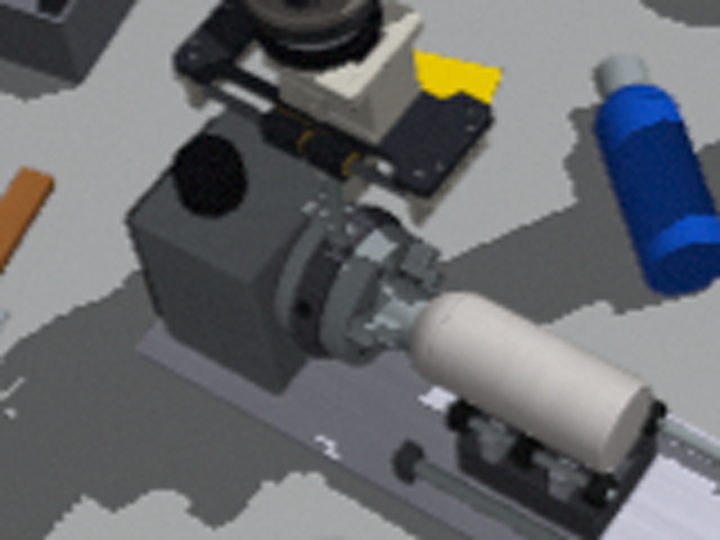

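>>> carry_out(steps=[0.3, 0, 0, 0, 0, 0, 0.3, 0, 0, 0, 0, 0, 0.3, 0, 0, 0, 0, 0, 0.3, 0, 0, 0, 0, 0, 0, 0, 0, 0, 0, 0])

```text
clock: 8.75
tcp_pos: [0.5575, -0.2144, 0.2219]
orientation: [-3.127, 0.273, 0.011]
ft_force: [-6.9, 3.2, -0.9]
grip_width: 0.0006
```

Run:
```python
from h import *
st()
cv2.imwrite('pics/w8.png',arm.read_camera('wrist')[:,:,::-1])
```

```text
t 8.75 fix [  11.9 -147.1  221.9] yaw -0.1741 zdir [-0.007  0.003 -1.   ] F [-6.9  3.2 -0.9] g 0.001
```

View pics/w8.png

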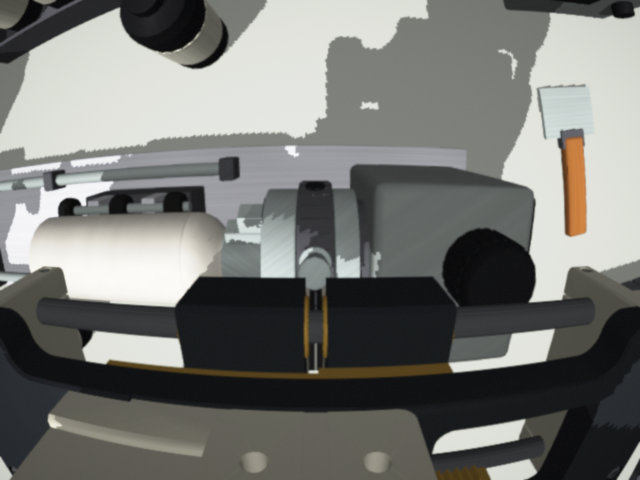

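```bash
cat >> h.py <<'E'
def tip(q,dx=2.5): return fw((dx+125*np.sin(q-.524),-149,120+125*np.cos(q-.524)))
def tabl(qs):
    p=arm.camera_params('wrist')
    for q in qs: print(round(q,3),proj('wrist',tip(q),p).round(1))
E
python3 - <<'E'
from h import *
tabl(np.arange(.5,1.2,.1))
i=cv2.imread('pics/w8.png'); cv2.imwrite('pics/w8c.png',cv2.resize(i[160:300,240:400],None,fx=5,fy=5,interpolation=cv2.INTER_CUBIC))
E
```

```text
0.5 [317.1 372.6]
0.6 [317.2 344.4]
0.7 [317.3 312. ]
0.8 [317.3 276.9]
0.9 [317.3 240.7]
1.0 [317.3 205.6]
1.1 [317.3 173.4]
```

View pics/w8c.png

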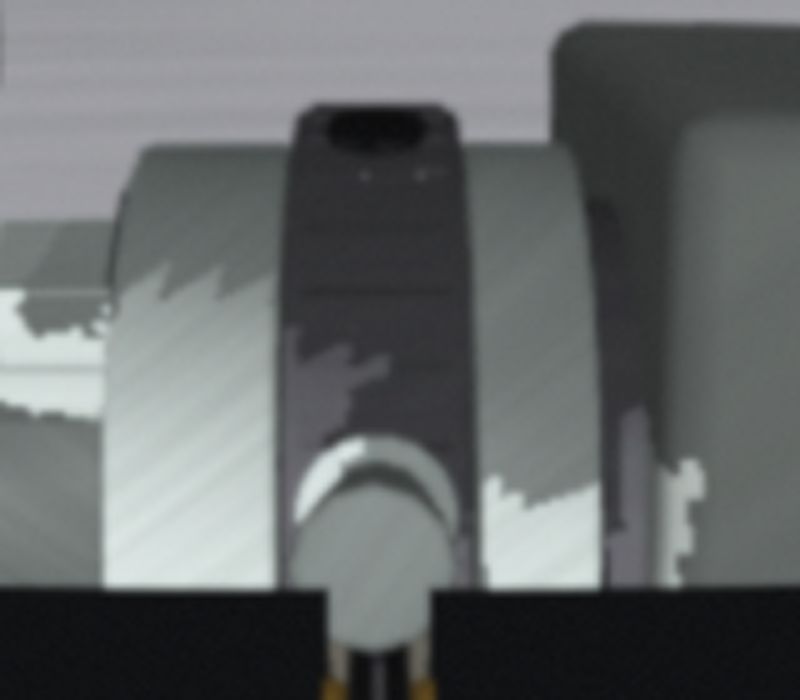

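>>> carry_out(steps=[0.2, 0, 0, 0, 0, 0, 0.2, 0, 0, 0, 0, 0, 0.2, 0, 0, 0, 0, 0, 0.1, 0, 0, 0, 0, 0, 0, 0, 0, 0, 0, 0])

```text
clock: 9.3
tcp_pos: [0.5733, -0.2171, 0.2207]
orientation: [-3.126, 0.273, 0.018]
ft_force: [-10.7, 3.5, -2.6]
grip_width: 0.0006
```

Run:
```python
from h import *
st()
tabl(np.arange(.9,1.15,.05))
i=arm.read_camera('wrist')[:,:,::-1]; cv2.imwrite('pics/w9c.png',cv2.resize(i[160:300,200:400],None,fx=4,fy=4,interpolation=cv2.INTER_CUBIC))
```

```text
t 9.3 fix [  27.9 -147.1  220.7] yaw -0.1743 zdir [-0.011  0.004 -1.   ] F [-10.7   3.5  -2.6] g 0.001
0.9 [317.3 285.4]
0.95 [317.3 267.9]
1.0 [317.3 250.5]
1.05 [317.3 233.7]
1.1 [317.3 217.4]
```

View pics/w9c.png

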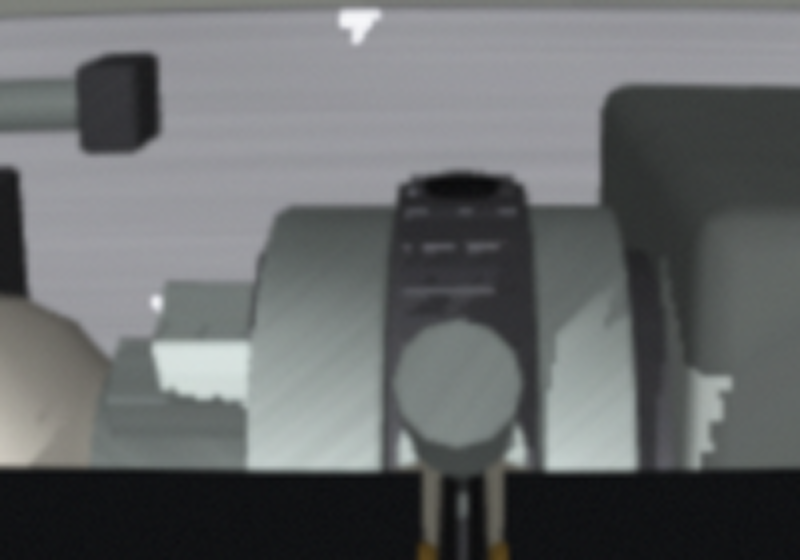

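>>> carry_out(steps=[0.1, 0, 0, 0, 0, 0, 0.1, 0, 0, 0, 0, 0, 0.1, 0, 0, 0, 0, 0, 0.1, 0, 0, 0, 0, 0, 0, 0, 0, 0, 0, 0])

```text
clock: 9.85
tcp_pos: [0.5823, -0.2187, 0.2207]
orientation: [-3.126, 0.273, 0.021]
ft_force: [-13.4, 4.2, -1.4]
grip_width: 0.0002
```

Run:
```python
from h import *
st()
tabl(np.arange(.95,1.15,.05))
i=arm.read_camera('wrist')[:,:,::-1]; cv2.imwrite('pics/w10c.png',cv2.resize(i[160:300,200:400],None,fx=4,fy=4,interpolation=cv2.INTER_CUBIC))
```

```text
t 9.85 fix [  37.1 -147.1  220.7] yaw -0.1743 zdir [-0.013  0.005 -1.   ] F [-13.4   4.2  -1.4] g 0.0
0.95 [317.2 291.5]
1.0 [317.2 274.4]
1.05 [317.2 257.7]
1.1 [317.2 241.4]
```

View pics/w10c.png

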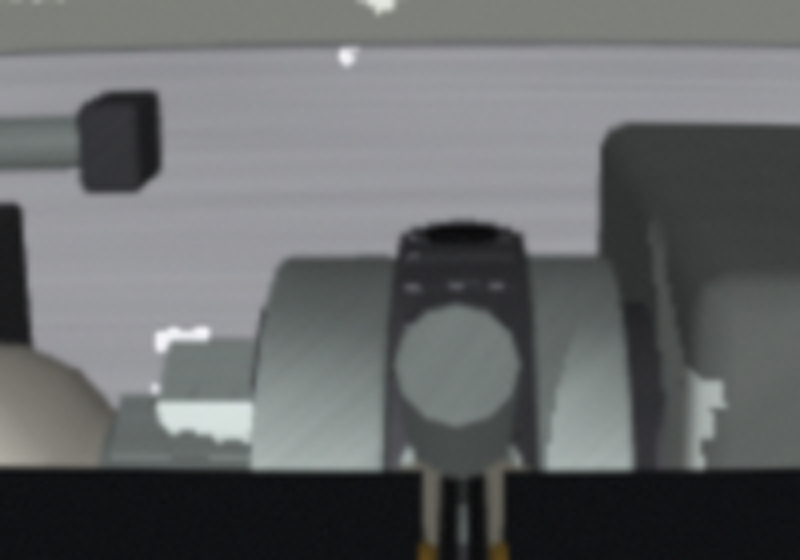

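>>> carry_out(steps=[0.1, 0, 0, 0, 0, 0, 0.1, 0, 0, 0, 0, 0, 0, 0, 0, 0, 0, 0])

```text
clock: 10.2
tcp_pos: [0.5858, -0.2194, 0.2201]
orientation: [-3.125, 0.273, 0.027]
ft_force: [-18.4, 3.8, -2.0]
grip_width: 0.0006
```

Run:
```python
from h import *
st()
tabl(np.arange(.95,1.2,.05))
i=arm.read_camera('wrist')[:,:,::-1]; cv2.imwrite('pics/w11c.png',cv2.resize(i[160:300,200:400],None,fx=4,fy=4,interpolation=cv2.INTER_CUBIC))
```

```text
t 10.2 fix [  40.7 -147.1  220.1] yaw -0.1744 zdir [-0.017  0.006 -1.   ] F [-18.4   3.8  -2. ] g 0.001
0.95 [317.1 301.2]
1.0 [317.2 284.2]
1.05 [317.2 267.5]
1.1 [317.2 251.1]
1.15 [317.2 235.3]
```

View pics/w11c.png

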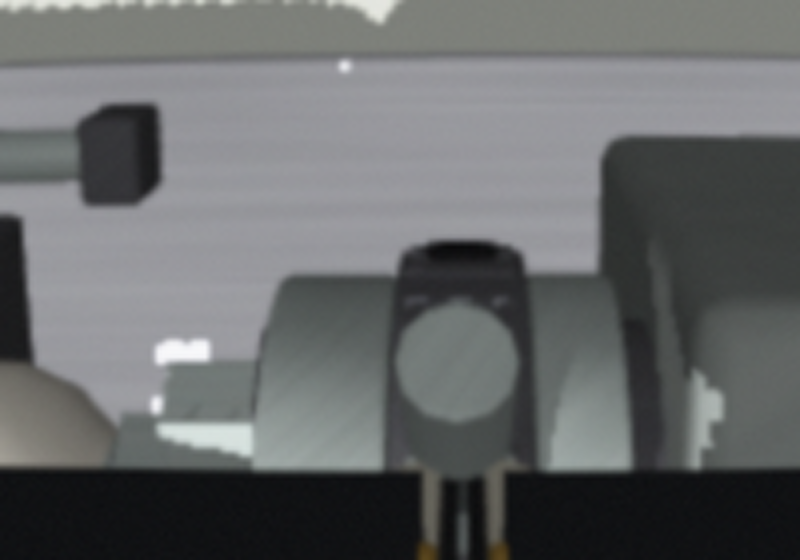

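>>> carry_out(steps=[0.1, 0, 0, 0, 0, 0, 0.1, 0, 0, 0, 0, 0, 0.05, 0, 0, 0, 0, 0, 0, 0, 0, 0, 0, 0, 0, 0, 0, 0, 0, 0])

```text
clock: 10.75
tcp_pos: [0.59, -0.2202, 0.2194]
orientation: [-3.124, 0.274, 0.035]
ft_force: [-24.9, 4.3, -1.5]
grip_width: 0.0004
```

Run:
```python
from h import *
st()
tabl(np.arange(.95,1.2,.05))
i=arm.read_camera('wrist')[:,:,::-1]; cv2.imwrite('pics/w12c.png',cv2.resize(i[160:300,200:400],None,fx=4,fy=4,interpolation=cv2.INTER_CUBIC))
```

```text
t 10.75 fix [  44.9 -147.2  219.4] yaw -0.1747 zdir [-0.022  0.007 -1.   ] F [-24.9   4.3  -1.5] g 0.0
0.95 [317.  312.7]
1.0 [317.  295.9]
1.05 [317.  279.2]
1.1 [317.  262.8]
1.15 [317.  246.9]
```

View pics/w12c.png

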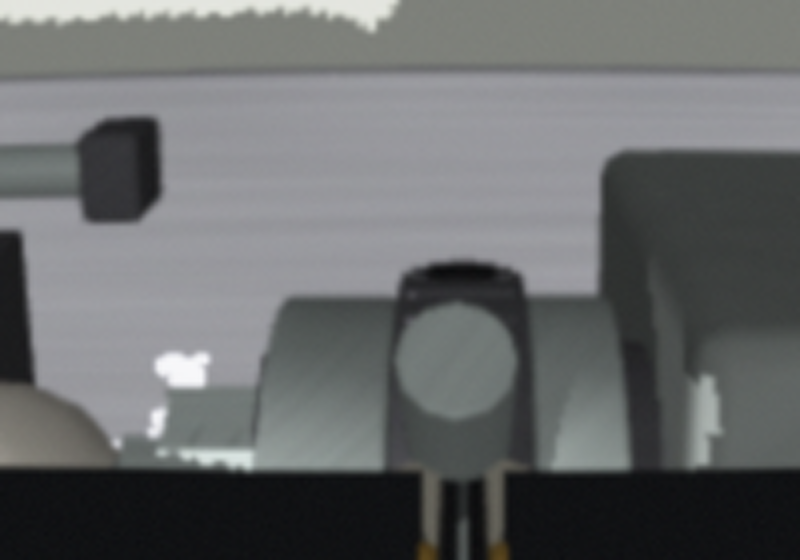

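>>> carry_out(steps=[-0.3, 0, 0, 0, 0, 0, -0.5, 0, 0, 0, 0, 0, -1, 0, 0, 0, 0, 0, -0.8, 0, 0, 0, 0, 0, 0, 0, 0, 0, 0, 0])

```text
clock: 11.3
tcp_pos: [0.532, -0.2105, 0.2236]
orientation: [-3.129, 0.274, 0.001]
ft_force: [0.2, 0.4, 0.8]
grip_width: 0.0009
```

Run:
```python
from h import *
st()
tabl(np.arange(.95,1.2,.05))
i=arm.read_camera('wrist')[:,:,::-1]; cv2.imwrite('pics/w13.png',i); cv2.imwrite('pics/w13c.png',cv2.resize(i[130:300,200:400],None,fx=4,fy=4,interpolation=cv2.INTER_CUBIC))
```

```text
t 11.3 fix [ -13.8 -147.8  223.6] yaw -0.1749 zdir [-0.001  0.    -1.   ] F [0.2 0.4 0.8] g 0.001
0.95 [315.6 148.4]
1.0 [315.5 132.3]
1.05 [315.5 117.3]
1.1 [315.5 103.6]
1.15 [315.5  91.1]
```

View pics/w13c.png

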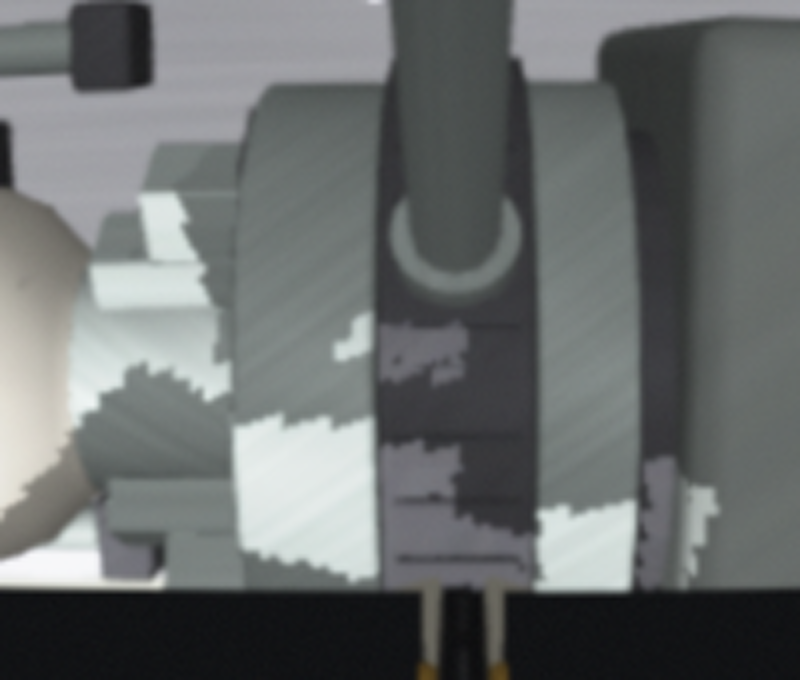

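View pics/w13.png

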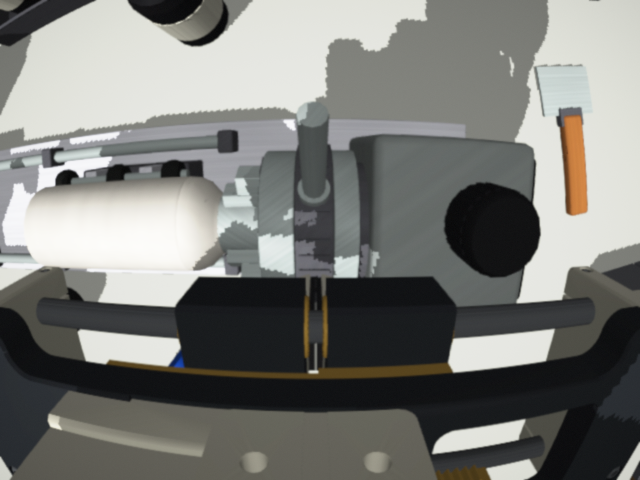

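>>> carry_out(steps=[0, 0, -1, 0, 0, 0, 0, 0, -1, 0, 0, 0, 0, -0.5, -1, 0, 0, 0, 0, -1, 0, 0, 0, 0, 0, -1, 0, 0, 0, 0])

```text
clock: 11.85
tcp_pos: [0.5458, -0.1495, 0.2992]
orientation: [3.129, -0.275, 0.005]
ft_force: [0.3, 0.1, -0.0]
grip_width: 0.0003
```

>>> carry_out(steps=[0, -1, 0, 0, 0, 0, 0, -1, 0, 0, 0, 0, 0, -1, 0, 0, 0, 0, 0, -1, 0, 0, 0, 0, 0, -1, 0, 0, 0, 0])

```text
clock: 12.35
tcp_pos: [0.5672, -0.0253, 0.2983]
orientation: [-3.13, 0.274, -0.002]
ft_force: [-0.5, 0.2, 0.0]
grip_width: 0.0001
```

>>> carry_out(steps=[0, -1, 0, 0, 0, 0, 0, -1, 0, 0, 0, 0, 0, -1, 0, 0, 0, 0, 0, -1, 0, 0, 0, 0, 0, -1, 0, 0, 0, 0])

```text
clock: 12.85
tcp_pos: [0.5888, 0.0981, 0.2982]
orientation: [-3.129, 0.274, -0.001]
ft_force: [-0.6, 0.2, -0.0]
grip_width: 0.0005
```

Run:
```python
from h import *
st((2,365,300))
p=arm.camera_params('wrist')
cv2.imwrite('pics/w14.png',arm.read_camera('wrist')[:,:,::-1])
```

```text
t 12.85 fix [-11.5 166.  298.2] yaw -0.1744 zdir [ 0.001  0.    -1.   ] F [-0.6  0.2 -0. ] g 0.001
shift now-axes [ 0.54 -7.96 -0.07] final-axes [ 0.54 -7.96 -0.07] turn [-0.   -0.01  0.  ]
```

View pics/w14.png

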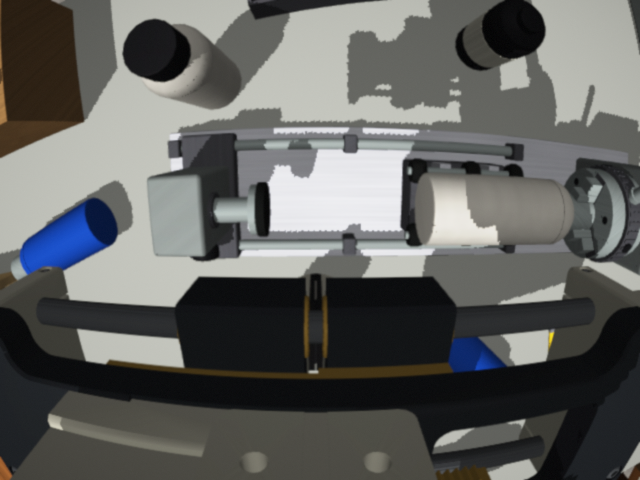

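Run:
```python
from h import *
p=arm.camera_params('wrist')
for nm,u,v,z in [('back',149,180,.15),('back',153,250,.15),('pad',271,182,.144),('padc',270,210,.12),('base',416,210,.12),('spare',157,50,.188)]: print(nm,inv(onz('wrist',u,v,z,p)))
```

```text
back [ 31.8 306.3 150. ]
back [-28.5 308.5 150. ]
pad [ 26.7 203.9 144. ]
padc [ -0.3 208.2 120. ]
base [  0.6  79.5 120. ]
spare [129.2 280.4 188. ]
```

>>> carry_out(steps=[0.1, -1, 0, 0, 0, 0, 0.1, -1, 0, 0, 0, 0, 0.1, -1, 0, 0, 0, 0, 0.1, -1, 0, 0, 0, 0, 0.1, -1, 0, 0, 0, 0])

```text
clock: 13.4
tcp_pos: [0.6227, 0.219, 0.298]
orientation: [-3.129, 0.274, -0.001]
ft_force: [0.1, -0.9, 0.3]
grip_width: 0.0006
```

>>> carry_out(steps=[0, -1, 0, 0, 0, 0, 0, -1, 0, 0, 0, 0, 0, -0.4, 1, 0, 0, 0, 0, 0, 1, 0, 0, 0, 0, 0, 1, 0, 0, 0])

```text
clock: 13.9
tcp_pos: [0.6327, 0.2778, 0.2218]
orientation: [-3.129, 0.272, -0.001]
ft_force: [0.4, 0.1, 0.0]
grip_width: 0.0007
```

Run:
```python
from h import *
st((2,350,124))
cv2.imwrite('pics/w15.png',arm.read_camera('wrist')[:,:,::-1])
```

```text
t 13.9 fix [  0.5 350.6 221.8] yaw -0.1736 zdir [ 0.001  0.    -1.   ] F [0.4 0.1 0. ] g 0.001
shift now-axes [0.06 0.03 3.91] final-axes [0.06 0.02 3.91] turn [-0.   -0.01  0.01]
```

View pics/w15.png

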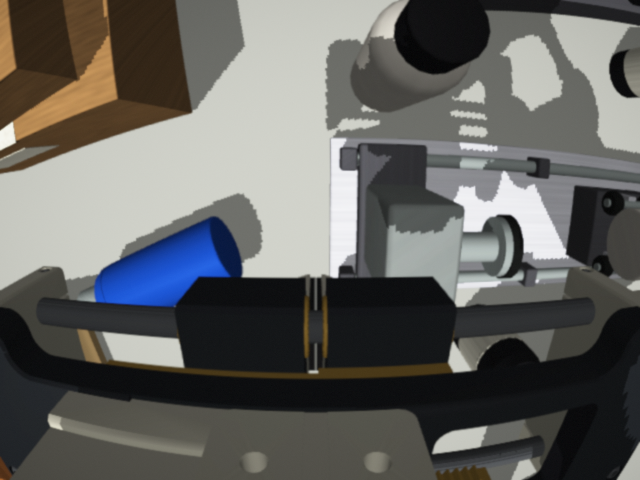

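>>> carry_out(steps=[0, 0, 1, 0, 0, 0, 0, 0, 1, 0, 0, 0, 0, 0, 1, 0, 0, 0, 0, 0, 0.9, 0, 0, 0, 0, 0.3, 0, 0, 0, 0])

```text
clock: 14.45
tcp_pos: [0.6296, 0.2694, 0.1223]
orientation: [3.128, -0.273, -0.009]
ft_force: [-0.6, 0.3, 0.3]
grip_width: 0.0004
```

>>> carry_out(steps=[0, 0.4, 0, 0, 0, 0, 0, 0.4, 0, 0, 0, 0, 0, 0.4, 0, 0, 0, 0, 0, 0.4, 0, 0, 0, 0, 0, 0.4, 0, 0, 0, 0])

```text
clock: 14.95
tcp_pos: [0.6231, 0.219, 0.1273]
orientation: [-3.129, 0.275, -0.005]
ft_force: [2.3, 3.6, 2.1]
grip_width: 0.0007
```

Run:
```python
from h import *
st((2,187,124))
cv2.imwrite('pics/w16.png',arm.read_camera('wrist')[:,:,::-1])
```

```text
t 14.95 fix [  1.2 291.1 127.3] yaw -0.1751 zdir [ 0.003  0.001 -1.   ] F [2.3 3.6 2.1] g 0.001
shift now-axes [0.03 4.16 0.13] final-axes [0.03 4.16 0.13] turn [-0.01 -0.03 -0.  ]
```

View pics/w16.png

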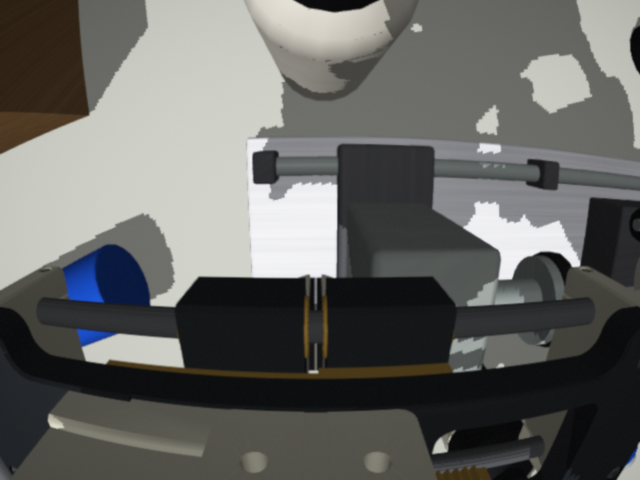

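>>> carry_out(steps=[0, 0.6, 0, 0, 0, 0, 0, 0.6, 0, 0, 0, 0, 0, 0.6, 0, 0, 0, 0, 0, 0.6, 0, 0, 0, 0, 0, 0.5, 0, 0, 0, 0])

```text
clock: 15.5
tcp_pos: [0.6093, 0.147, 0.1258]
orientation: [3.129, -0.275, -0.0]
ft_force: [2.2, 3.4, 3.0]
grip_width: 0.0005
```

>>> carry_out(steps=[0, 0.3, 0, 0, 0, 0, 0, 0.2, 0, 0, 0, 0, 0, 0.1, 0, 0, 0, 0, 0, 0.1, 0, 0, 0, 0, 0, 0, 0, 0, 0, 0])

```text
clock: 16.0
tcp_pos: [0.6062, 0.1309, 0.1254]
orientation: [3.129, -0.274, -0.002]
ft_force: [0.4, 0.3, -0.0]
grip_width: 0.0006
```

Run:
```python
from h import *
st((2,189,124))
cv2.imwrite('pics/w17.png',arm.read_camera('wrist')[:,:,::-1])
```

```text
t 16.0 fix [-1.000e-01  2.014e+02  1.254e+02] yaw -0.1747 zdir [-0.001 -0.001 -1.   ] F [ 0.4  0.3 -0. ] g 0.001
shift now-axes [0.08 0.49 0.06] final-axes [0.08 0.49 0.06] turn [ 0.01  0.01 -0.  ]
```

View pics/w17.png

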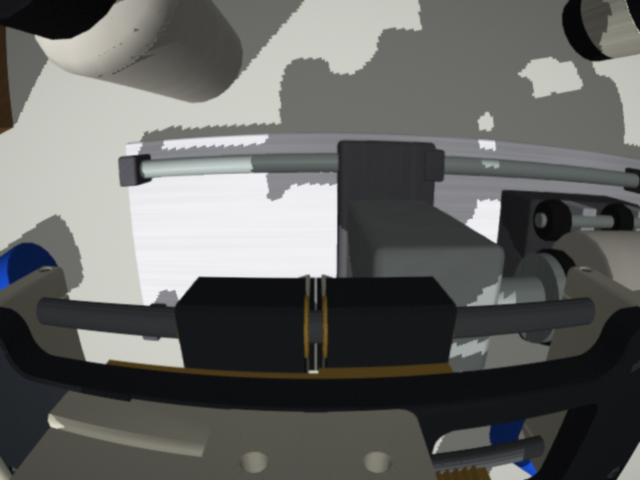

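>>> carry_out(steps=[0, 0.1, 0, 0, 0, 0, 0, 0.1, 0, 0, 0, 0, 0, 0.1, 0, 0, 0, 0, 0, 0.1, 0, 0, 0, 0, 0, 0, 0, 0, 0, 0])

```text
clock: 16.55
tcp_pos: [0.6043, 0.1208, 0.1254]
orientation: [3.129, -0.275, -0.002]
ft_force: [0.7, 1.4, -1.6]
grip_width: 0.0003
```

>>> carry_out(steps=[0, 0.05, 0, 0, 0, 0, 0, 0.05, 0, 0, 0, 0, 0, 0, 0, 0, 0, 0])

```text
clock: 16.85
tcp_pos: [0.6041, 0.1189, 0.1255]
orientation: [-3.13, 0.274, 0.001]
ft_force: [-0.8, 2.5, -2.2]
grip_width: 0.0001
```

Run:
```python
from h import *
st((2,189,124))
cv2.imwrite('pics/w18.png',arm.read_camera('wrist')[:,:,::-1])
```

```text
t 16.85 fix [-1.000e-01  1.891e+02  1.255e+02] yaw -0.175 zdir [-0.001  0.    -1.   ] F [-0.8  2.5 -2.2] g 0.0
shift now-axes [0.08 0.   0.06] final-axes [0.08 0.   0.06] turn [-0.    0.01 -0.  ]
```

View pics/w18.png

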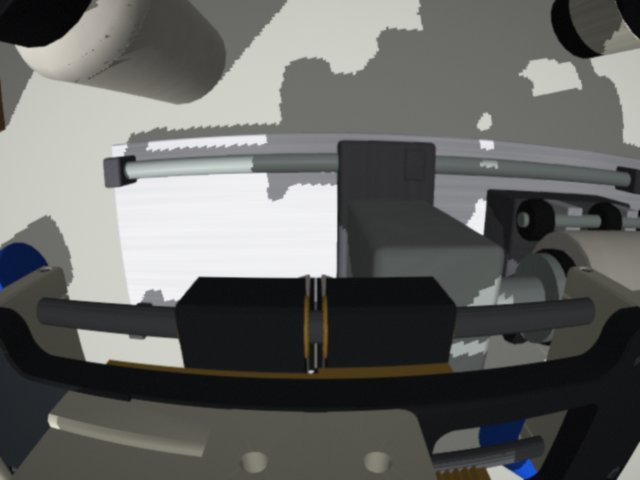

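Position matches the expected contact, but no contact force shows yet. I'll inch on until it stalls.

>>> carry_out(steps=[0, 0.05, 0, 0, 0, 0, 0, 0.05, 0, 0, 0, 0, 0, 0, 0, 0, 0, 0])

```text
clock: 17.2
tcp_pos: [0.6041, 0.1187, 0.1256]
orientation: [-3.126, 0.273, -0.001]
ft_force: [2.3, 13.3, -3.8]
grip_width: 0.0006
```

```bash
python3 -c "
from h import *
st()"
```

```text
t 17.2 fix [ -0.  189.  125.6] yaw -0.1745 zdir [ 0.001  0.004 -1.   ] F [ 2.3 13.3 -3.8] g 0.001
```

>>> carry_out(steps=[0, -0.3, 0, 0, 0, 0, 0, -0.7, 0, 0, 0, 0, 0, -0.6, -0.5, 0, 0, 0, 0, 0, -1, 0, 0, 0, 0, 0, -1, 0, 0, 0])

```text
clock: 17.7
tcp_pos: [0.6109, 0.1567, 0.1887]
orientation: [3.129, -0.273, -0.001]
ft_force: [-0.0, -0.2, 1.0]
grip_width: 0.0002
```

>>> carry_out(steps=[0, 0, -1, 0, 0, 0, 0, 0, -1, 0, 0, 0, -1, 1, -1, 0, 0, 0, -1, 1, -1, 0, 0, 0, -1, 1, 0, 0, 0, 0])

```text
clock: 18.2
tcp_pos: [0.5247, 0.0948, 0.2919]
orientation: [3.13, -0.274, 0.012]
ft_force: [0.4, -0.5, 0.7]
grip_width: 0.0002
```

>>> carry_out(steps=[-0.5, 1, 0, 0, 0, 0, -0.5, 1, 0, 0, 0, 0, 0, 1, 0, 0, 0, 0, 0, 1, 0, 0, 0, 0, 0, 0, 0, 0, 0, 0])

```text
clock: 18.7
tcp_pos: [0.4819, -0.0011, 0.2888]
orientation: [3.128, -0.278, 0.002]
ft_force: [0.4, -0.0, 0.5]
grip_width: 0.0004
```

Run:
```python
from h import *
st()
cv2.imwrite('pics/w19.png',arm.read_camera('wrist')[:,:,::-1])
t=arm.read_camera('top')[:,:,::-1];cv2.imwrite('pics/t19.png',t)
cv2.imwrite('pics/s19.png',cv2.resize(arm.read_camera('scene')[185:355,200:420,::-1],None,fx=3.5,fy=3.5,interpolation=cv2.INTER_CUBIC))
tabl(np.arange(1,1.15,.05))
```

```text
t 18.7 fix [-99.5  49.7 288.8] yaw -0.1776 zdir [ 0.001 -0.002 -1.   ] F [ 0.4 -0.   0.5] g 0.0
1.0 [612.4  35.7]
1.05 [609.   29.1]
1.1 [605.3  23. ]
```

View pics/w19.png

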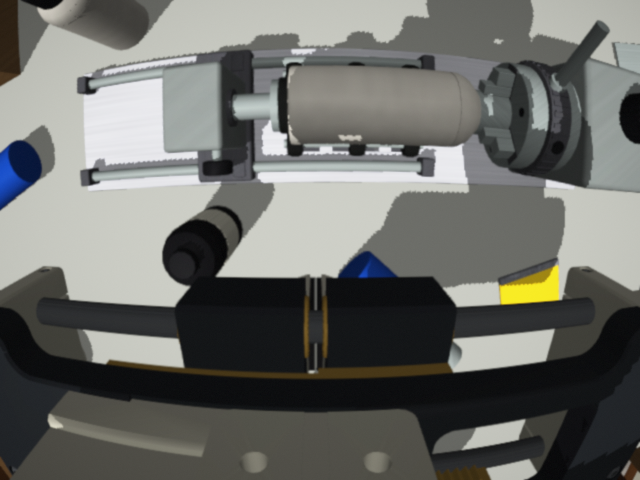

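View pics/s19.png

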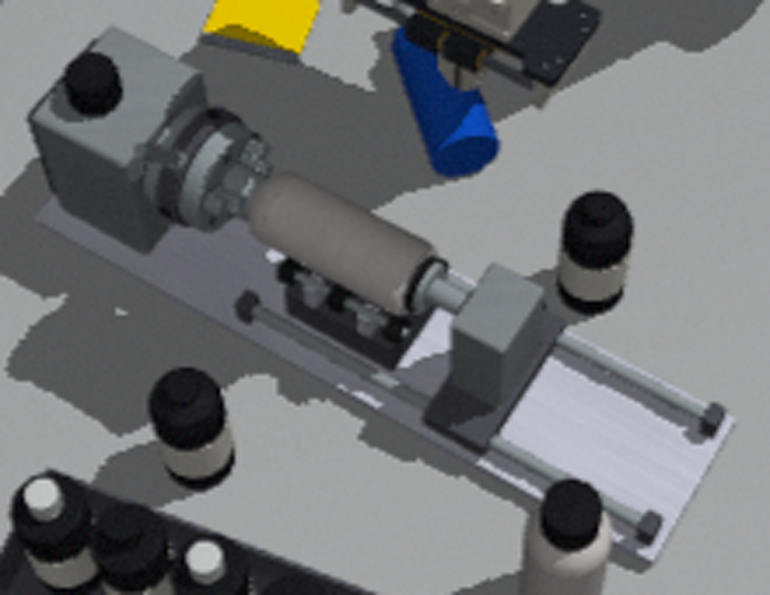

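View pics/t19.png

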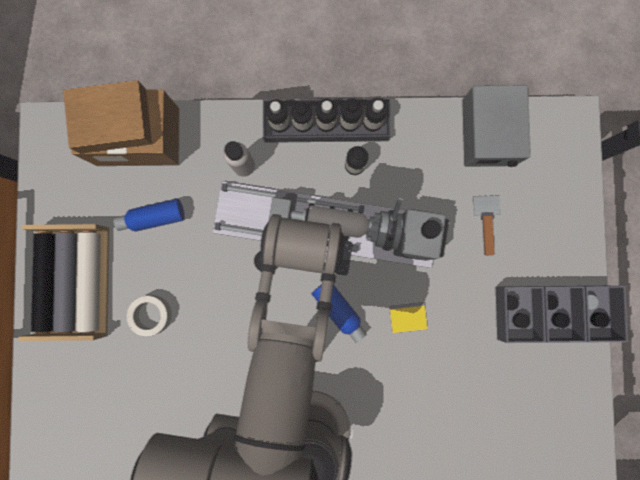

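Everything looks seated: the pad meets the base at (285,107), and the bar leans away at (600,27). Before handing in I'll check the spring-back by touching the bar again, pressing slightly harder.

>>> carry_out(steps=[0.5, 1, -0.3, 0, 0, 0, 0.5, 1, -0.2, 0, 0, 0, 0.5, 1, 0, 0, 0, 0, 0.5, 1, 0, 0, 0, 0, 0.5, 1, 0, 0, 0, 0])

```text
clock: 19.35
tcp_pos: [0.5226, -0.1331, 0.3007]
orientation: [3.13, -0.272, 0.0]
ft_force: [0.9, 0.1, 0.1]
grip_width: 0.0001
```

>>> carry_out(steps=[0.5, 1, 0, 0, 0, 0, 0.5, 1, 0, 0, 0, 0, 0.5, 0.9, 0, 0, 0, 0, 0, 0, 0.5, 0, 0, 0, 0, 0, 0, 0, 0, 0])

```text
clock: 19.85
tcp_pos: [0.5461, -0.2103, 0.2862]
orientation: [-3.128, 0.274, 0.005]
ft_force: [-0.6, 0.5, -0.8]
grip_width: 0.0005
```

```bash
python3 -c "
from h import *
st((10,-147,221))"
```

```text
t 19.85 fix [   0.  -145.1  286.2] yaw -0.1746 zdir [-0.003  0.002 -1.   ] F [-0.6  0.5 -0.8] g 0.0
shift now-axes [0.41 0.08 2.61] final-axes [0.4  0.08 2.61] turn [-0.01  0.03  0.  ]
```

>>> carry_out(steps=[0, 0.1, 1, 0, 0, 0, 0, 0, 1, 0, 0, 0, 0, 0, 0.6, 0, 0, 0, 0.5, 0, 0, 0, 0, 0, 0.5, 0, 0, 0, 0, 0])

```text
clock: 20.35
tcp_pos: [0.5708, -0.2164, 0.2233]
orientation: [-3.129, 0.272, 0.001]
ft_force: [-0.0, 0.5, 0.3]
grip_width: 0.0008
```

>>> carry_out(steps=[0.2, 0, 0, 0, 0, 0, 0, 0, 0, 0, 0, 0])

```text
clock: 20.55
tcp_pos: [0.5758, -0.2179, 0.2233]
orientation: [3.13, -0.272, 0.0]
ft_force: [-0.2, 0.1, 0.1]
grip_width: 0.0003
```

>>> carry_out(steps=[0.1, 0, 0, 0, 0, 0, 0, 0, 0, 0, 0, 0])

```text
clock: 20.75
tcp_pos: [0.5776, -0.219, 0.2235]
orientation: [3.129, -0.274, 0.0]
ft_force: [0.0, 0.6, -0.6]
grip_width: 0.0003
```

>>> carry_out(steps=[0.1, 0, 0, 0, 0, 0, 0, 0, 0, 0, 0, 0])

```text
clock: 20.95
tcp_pos: [0.5801, -0.2197, 0.2233]
orientation: [3.129, -0.275, 0.0]
ft_force: [0.2, -0.3, 0.3]
grip_width: 0.0004
```

```bash
python3 -c "
from h import *
st()
print(inv([.5699,-.217,.22]))"
```

```text
t 20.95 fix [  35.1 -148.4  223.3] yaw -0.175 zdir [ 0. -0. -1.] F [ 0.2 -0.3  0.3] g 0.0
[  24.6 -147.6  220. ]
```

>>> carry_out(steps=[0.1, 0, 0, 0, 0, 0, 0, 0, 0, 0, 0, 0])

```text
clock: 21.15
tcp_pos: [0.5814, -0.2199, 0.2229]
orientation: [-3.129, 0.274, 0.006]
ft_force: [-5.2, 1.5, 1.9]
grip_width: 0.0006
```

>>> carry_out(steps=[0.1, 0, 0, 0, 0, 0, 0, 0, 0, 0, 0, 0])

```text
clock: 21.35
tcp_pos: [0.5827, -0.2201, 0.2225]
orientation: [-3.128, 0.274, 0.011]
ft_force: [-9.4, 1.9, 2.1]
grip_width: 0.0007
```

>>> carry_out(steps=[0.1, 0, 0, 0, 0, 0, 0, 0, 0, 0, 0, 0])

```text
clock: 21.55
tcp_pos: [0.5841, -0.2203, 0.2219]
orientation: [-3.128, 0.274, 0.015]
ft_force: [-12.0, 3.0, 1.0]
grip_width: 0.0005
```

```bash
python3 -c "
from h import *
st()"
```

```text
t 21.55 fix [  39.2 -148.4  221.9] yaw -0.1751 zdir [-0.01   0.003 -1.   ] F [-12.   3.   1.] g 0.0
```

>>> carry_out(steps=[0.1, 0, 0, 0, 0, 0, 0.1, 0, 0, 0, 0, 0, 0.1, 0, 0, 0, 0, 0, 0.05, 0, 0, 0, 0, 0, 0, 0, 0, 0, 0, 0])

```text
clock: 22.05
tcp_pos: [0.5893, -0.2211, 0.2201]
orientation: [-3.125, 0.275, 0.031]
ft_force: [-23.6, 3.5, -0.6]
grip_width: 0.0004
```

```bash
python3 -c "
from h import *
st()"
```

```text
t 22.05 fix [  44.4 -148.2  220.1] yaw -0.1752 zdir [-0.019  0.006 -1.   ] F [-23.6   3.5  -0.6] g 0.0
```

>>> carry_out(steps=[0.1, 0, 0, 0, 0, 0, 0.08, 0, 0, 0, 0, 0, 0, 0, 0, 0, 0, 0, 0, 0, 0, 0, 0, 0])

```text
clock: 22.45
tcp_pos: [0.5924, -0.2215, 0.2195]
orientation: [-3.124, 0.275, 0.037]
ft_force: [-27.5, 5.1, -1.0]
grip_width: 0.0003
```

>>> carry_out(steps=[-0.1, 0, 0, 0, 0, 0, -0.2, 0, 0, 0, 0, 0, -0.3, 0, 0, 0, 0, 0, -1, 0, 0, 0, 0, 0, -1, 0, 0, 0, 0, 0])

```text
clock: 22.95
tcp_pos: [0.5361, -0.2119, 0.223]
orientation: [3.129, -0.274, 0.001]
ft_force: [0.2, 0.1, -0.5]
grip_width: 0.0005
```

>>> carry_out(steps=[0, 0, -1, 0, 0, 0, 0, 0, -1, 0, 0, 0, 0, -0.5, -1, 0, 0, 0, -0.5, -1, 0, 0, 0, 0, -0.5, -1, 0, 0, 0, 0])

```text
clock: 23.45
tcp_pos: [0.5231, -0.1458, 0.299]
orientation: [3.129, -0.276, 0.004]
ft_force: [0.3, -0.4, -0.4]
grip_width: 0.0007
```

>>> carry_out(steps=[-0.5, -1, 0, 0, 0, 0, -0.5, -1, 0, 0, 0, 0, -0.5, -1, 0, 0, 0, 0, -0.5, -1, 0, 0, 0, 0, 0, 0, 0, 0, 0, 0])

```text
clock: 23.95
tcp_pos: [0.4902, -0.0363, 0.2987]
orientation: [-3.129, 0.27, -0.001]
ft_force: [-0.6, 0.7, -0.8]
grip_width: 0.0001
```

Run:
```python
from h import *
st()
tabl(np.arange(1,1.15,.05))
i=arm.read_camera('wrist')[:,:,::-1];cv2.imwrite('pics/w20.png',i)
b=arm.read_camera('top')[:,:,::-1]; a=cv2.imread('pics/top0.png')
cv2.imwrite('pics/t20.png',b)
cv2.imwrite('pics/s20.png',arm.read_camera('scene')[:,:,::-1])
for n,(u,v) in dict(cap=(431,229),spare=(236,150),ink_b=(357,157),sq=(409,319),tape=(147,315),scr=(487,225)).items():
    g=lambda im,r:im[v-r:v+r,u-r:u+r]
    m=cv2.matchTemplate(g(b,26),g(a,18),cv2.TM_CCOEFF_NORMED);_,s,_,l=cv2.minMaxLoc(m);print(n,(l[0]-8,l[1]-8),round(s,2))
```

```text
t 23.95 fix [-85.2  16.5 298.7] yaw -0.172 zdir [ 0.001  0.001 -1.   ] F [-0.6  0.7 -0.8] g 0.0
1.0 [568.2  47. ]
1.05 [565.2  40.2]
1.1 [561.9  33.8]
cap (0, 0) 0.92
spare (0, 0) 1.0
ink_b (0, 0) 1.0
sq (0, 0) 0.87
tape (0, 0) 1.0
scr (0, 0) 0.83
```

View pics/w20.png

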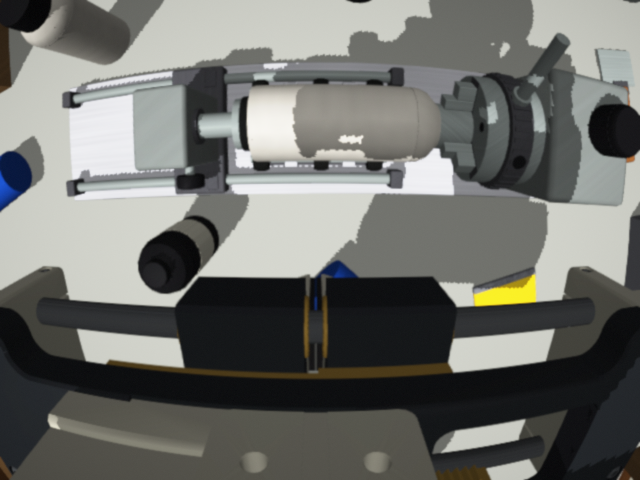

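View pics/s20.png

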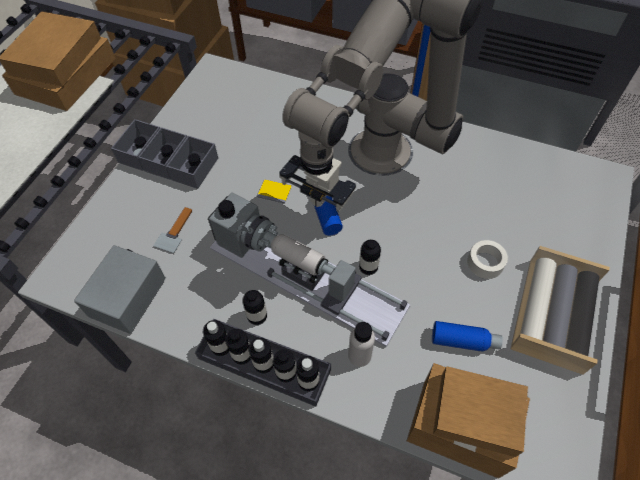

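The views show the pad on the base at (243,122), the neck inside the jaws, and the bar tip at (562,39), which puts the ring at about 1.06 rad. The bystanders have not moved and the robot touches nothing, so I'm handing in.

```bash
python3 -c "
from h import *
print(arm.close_job()); st()"
```

```text
the job is handed in; nothing more can be done
None
the job is handed in; nothing more can be done
```

The bottle is set up for printing and the job is handed in, about 24 s into the 64 s allowed; no verdict was given.

**What I did**
- **Bottle:** I pushed it by its base until it stalled against the chuck face, at about 24 N with no further motion.
- **Scroll ring:** I turned it over the top by the bar to about 25 N at the fingers. I let go, ran the tailstock up, then pressed the bar once more to about 28 N.
- **Tailstock:** I slid it in until its pad stalled on the base at 13 N. This was within 1 mm of where the home position of the bottle predicts.

**Last checks**
- With the bar let go, the wrist view put the ring at about 1.06 rad, with the neck between the jaws and the pad on the base.
- Matching the top camera pictures from before and after showed no shift of the cap, ink_b, the spare bottle, squeegee, tape or scraper. I checked ink_a only by eye, and it looks unmoved.

**What stayed uncertain or disagreed**
- **Jaw force:** it can't be read directly, so I judged the grip from the bar force and the resting angle.
- **Ring angle under load:** the camera read about 0.04–0.05 rad higher than the force suggested. I put that down to calibration, so the resting 1.06 rad may also read a little high.
- **Spring-back:** it came out at about 0.05–0.08 rad, more than I expected.

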